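# Set the blank feed selector by clicks and lock it

### The arm

A 6-joint arm with a two-finger parallel gripper is mounted at the origin on a cart in front of the work surface, level with it; the furniture and walls round the work are solid. World frame = base frame: x ahead of the robot, y to its left, z up, the work surface at z = 0. Lengths are in m, angles in degrees, forces in N, time in s.
With the tool pointing down it reaches from about 0.4 to 0.825 m from the base axis. Payload 7 kg.
Tool frame: the origin (TCP) lies between the finger pads; the fingertips stand 22 mm ahead of it and the grasp point (between the pads) lies 3 mm ahead of it; z points along the fingers, y is the direction in which the jaws open and shut (so a half turn about z gives the same grasp; the last joint's range is limited). The gripper opens to 88 mm and grips with 3 to 60 N. Pads are 19 mm wide; open, the fingers measure 130 mm over their backs; the gripper's body (78 mm by 193 mm) begins 47 mm behind the grasp point.
Start: joints at [-56.201, 20.546, 0.682, 0, -70.136, -16.507], TCP at [0.201, -0.644, 0.219] pointing down, gripper open.
Joint ranges: [-176.03, 176.03], [-82.01, 121.73], [-58.28, 71.71], [-173.87, 95.51], [-174.79, -0.11], [-173.66, 173.66]. Speed limits (degrees/s): [136.94, 136.94, 172.46, 180, 180, 180].

### API

Orientations are given as [roll, pitch, yaw] about the fixed x, y, z axes, in that order (R = Rz(yaw) Ry(pitch) Rx(roll)).
In Python, from plant import telemetry, cams, r gives the robot as it stands.
- The arm moves only by the tool carry_out, never from a script. Its argument "commands" is one flat list of numbers, 5 for each row, row after row: the shift along the world's x, y, z as a fraction of full scale, then the turn about the world's z as a fraction of full scale, then the gripper's target within -1 to 1 (shut at 1, half-way at 0, fully open at -1). In form: [x, y, z, turn, claw, x, y, z, turn, claw, ...]. A call has 1 to 8 rows; each row shifts and turns the commanded pose from where the row before left it; what a row does not reach is not made up. Full scale, the value 1, is 0.04 m for a shift and 4 degrees for a turn. A row lasts 1/10 s, in which the tool goes at most 50 mm and 8.59 degrees, less where a joint would pass 70% of its speed; a pose out of reach is approached as far as the arm can. A call with a number of a shift or a turn outside -1 to 1 is refused whole. A call with a gripper value outside its range is refused whole. The fingers move at their own pace and stop on an object; "grip_force" is the grip in N (left out, the last holds). Time passes only in rows, so rows that do not move let the fingers close. It gives the time, the measured TCP pose, the force and the opening at its end, in the units of the state.
- telemetry.get_state(): the state, without advancing time (a new reading comes with each control period).
- cams.capture(name): name is "scene" or "top" or "wrist"; returns a dict with "frame" (384x512x3 uint8, red, green, blue), "camera_matrix" (3x3 intrinsics, pixels), "camera_from_world" (4x4, takes a point from world to camera coordinates); the wrist camera has in their place "mount" (4x4, takes a point from camera to tool coordinates, whose origin is the TCP and whose axes are the flange's). Camera axes: x right, y down, z forward; pixel columns grow to the right and rows downward; lengths in m; the calibration is good to about 2 mm. A picture is of the moment at which its call begins: read the wrist's pose just before it. There is no depth.
- r.close_job(): hands the job in, once; it reports no verdict.
The state is a dict: "time_s": time; "joints": joint angles; "qd": joint speeds; "joint_torque": joint torques, N m; "tcp_pos": TCP position; "eef_rot": TCP orientation; "contact_force": force on the tool from outside, world axes, zero at the start; "moment": the same for the moment, N m; "gripper_width": finger opening in m.
Only numpy, scipy, OpenCV 4.12 (cv2) and the standard library are available. Lean on these libraries where they do the work, as an engineer would, in place of code of your own. Each camera call takes 0.05 s, during which the arm holds its last target. There are 200 camera calls.

### The job

The knob of the unmarked feed selector has been put back on its spindle any way round, so its pointing says nothing. Turn it gently anticlockwise (seen from above) until you feel its end stop, then turn it back clockwise by exactly four clicks and let go, and push the lock pin beside it fully down so that the selector is locked there. Do not wrench the knob against its stop or ram the pin, and leave the things around the box where they are.

Things in the scene. Friction and masses are not known exactly. Their poses are not given: they have to be found in the camera images.
- selector_box: fixed grey box, 130 (x) by 150 (y) mm, 50 mm high, aluminium lid, two foot strips; origin on the table under the knob's axis (the box reaches 65 mm to front, back and left (+y) of it, 85 mm to the right); z up. The lock pin stands on the lid 56 mm from the knob's axis, on its -y side
- knob_grip (a point): on the axis of the black selector knob, 97 mm above the table. Round skirt 42 mm across, 16 mm high, and on it an upright bar 42 mm long (along x), 14 mm thick (along y: grip it across this), 42 mm high, top 109 mm above the table. It turns about the vertical; clamped on its spindle at an unknown angle, so its direction does not tell the position
- knob: the same knob, origin on its axis, 54 mm above the table. Has 8 evenly spaced click positions; the spacing is not known (15 to 30 degrees). Leaving a click takes about 0.23 N m, which falls off, then reverses half way as the next click pulls the knob in; let go, it centres in the nearest. The end position (anticlockwise) is itself a click position, number 0
- end_stop: the sprung end stop, hidden in the box: met 2 to 3 degrees anticlockwise of click position 0. It acts 30 mm from the knob's axis and yields 1 mm per 6 N (0.1 N m per degree, besides the click's torque). Felt at 4 N (0.26 N m in all on the knob), wrenched above 24 N (0.65 N m in all). Origin at the buffer's centre
- lock_pin_top (a point): centre of the top face of the lock pin, a steel push pin with a round head 18 mm across, in a bush on the lid; upright; 66 mm above the table when up, 52 mm when fully down; z up
- lock_pin (a joint): travel of the lock pin, 0 (up) to 0.014 m (fully down); slides straight down against about 3 N of friction, no spring, stays where left. At any selector position but click number 4 a disc stops it hard after 3 mm; at number 4 it goes fully down and locks the knob
- sample_pot: bystander: round sample pot with a white lid, 50 mm across, 66 mm high, left of the box; origin under its centre
- thermometer: bystander: white hand thermometer, 152 x 46 x 18 mm, lying right of the box; origin under its centre
- test_wand: bystander: flat plastic test wand, 150 x 22 x 9 mm, lying behind the box; origin under its centre
- pen: bystander: ball pen, 142 mm long, 12 mm thick, lying in front of the box; origin under its centre

How it is judged (in metres and radians):
On the way:
1. the knob is turned anticlockwise against its end stop (contact force between end_stop and anything else above 4 N), for 0.1 s.
At the end, for the whole second after the job is handed in: the lock pin is down by more than 11 of its 14 mm, which it can be only with the selector at the fourth click from its end stop; the pin and the knob are let go (value of joint lock_pin above 0.011 m); the robot touches nothing.
It fails at once if the knob is wrenched against its end stop (over 24 N at the stop) (contact force between end_stop and anything else above 24 N).
It fails at once if the lock pin is rammed (over 40 N between fingers and pin) (contact force between lock_pin and the fingers above 40 N).
It fails at once if a bystander is moved by more than 20 mm (distance of any of sample_pot, thermometer, test_wand, pen from where it was at the start of the episode above 0.02 m).
It also fails if it takes over 72 s, if anything falls off the work surface, if the arm or the gripper's body presses on something with over 40 N, if the wrist force passes 120 N, or if a joint passes its speed limit or range.

## Working session

There is one attempt and no reset: what is moved stays moved. The work goes in short steps, Python scripts to look and compute and a tool call to move; the robot and the scene stay as the last step left them, time stands still between calls to the robot, and variables do not carry over. Pictures are saved under pics/ and viewed, about 8 in all and at most 12, crops included, and the job is handed in when it is done.

Besides the shell and the picture viewer there is one more tool, called after "Request:" by a JSON object that holds its "method" and its "body". carry_out: Moves the arm, as the interface text tells. Shift numbers are shares of 0.04 m and turn numbers shares of 4 degrees, none past 1 either way. Its arguments: {"type":"object","properties":{"commands":{"type":"array"},"grip_force":{"type":"number"}},"required":["commands"]}

```bash
mkdir -p pics; ls; cat > h.py <<'E'
import numpy as np, cv2
from plant import telemetry, cams, r
from scipy.spatial.transform import Rotation as R
def snap(n,f):
    s=telemetry.get_state(); c=cams.capture(n)
    cv2.imwrite('pics/'+f,np.ascontiguousarray(c['frame'][:,:,::-1]))
    K=np.array(c['camera_matrix'])
    if n=='wrist':
        T=np.eye(4);T[:3,:3]=R.from_euler('xyz',s['eef_rot'],degrees=True).as_matrix();T[:3,3]=s['tcp_pos']
        M=np.linalg.inv(T@np.array(c['mount']))
    else: M=np.array(c['camera_from_world'])
    np.savez('pics/'+f+'.npz',K=K,M=M,im=c['frame'])
    return s
def load(f):
    d=np.load('pics/'+f+'.npz'); return d['K'],d['M']
def ray(f,u,v):
    K,M=load(f);C=np.linalg.inv(M);d=C[:3,:3]@np.linalg.inv(K)@[u,v,1];return C[:3,3],d/np.linalg.norm(d)
def tri(*obs):
    A=np.zeros((3,3));b=np.zeros(3)
    L=[ray(*o) for o in obs]
    for o,d in L:
        P=np.eye(3)-np.outer(d,d);A+=P;b+=P@o
    p=np.linalg.solve(A,b)
    return p,[np.linalg.norm((np.eye(3)-np.outer(d,d))@(p-o)) for o,d in L]
def onz(f,u,v,z):
    o,d=ray(f,u,v);return o+d*(z-o[2])/d[2]
def proj(f,p):
    K,M=load(f);q=K@(M[:3,:3]@np.array(p)+M[:3,3]);return q[:2]/q[2]
E
python3 - <<'E'
from h import *
s=snap('scene','s0.png');snap('top','t0.png')
print(s)
a=cv2.imread('pics/s0.png');b=cv2.imread('pics/t0.png')
cv2.imwrite('pics/c0.png',cv2.resize(np.vstack([a,b]),None,fx=.78,fy=.78))
for f in('s0.png','t0.png'):
    K,M=load(f);print(K[0],np.linalg.inv(M)[:3,3])
E
```

```text
pics
{'time_s': 0.0, 'joints': array([-5.61994877e+01,  2.05934332e+01,  6.32540796e-01, -2.04541747e-02,
       -7.01385817e+01, -1.65054158e+01]), 'qd': array([-0.14828933,  0.02380403, -0.08708935,  0.09297836, -0.00024386,
       -0.07034384]), 'joint_torque': array([-1.25665880e-03, -5.82719100e+01,  2.93058980e+01,  6.99707687e+00,
        7.01944882e-03, -2.02169063e-04]), 'tcp_pos': array([ 0.20046446, -0.64398753,  0.21758977]), 'eef_rot': array([ 1.79899162e+02, -9.82832774e-03, -1.62711861e+02]), 'contact_force': array([-0.40032161, -0.75280728,  0.08464873]), 'moment': array([ 0.00872727, -0.03045752,  0.01568239]), 'gripper_width': 0.08791211573449222}
[458.01811251   0.         247.91800214] [0.23536109 0.54206882 0.62755061]
[445.25300937   0.         260.56462745] [ 0.42961771 -0.01411755  0.92666982]
```

View pics/c0.png

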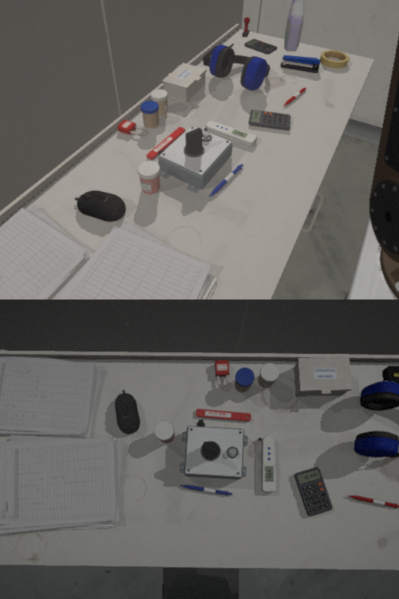

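The scene view shows the box near (250,190) and the top view near (272,192). The pen is in front, the thermometer is to the right, the wand is behind and the pot is to the left. I'll enlarge both.

```bash
python3 - <<'E'
from h import *
a=cv2.imread('pics/s0.png')[145:265,180:340];b=cv2.imread('pics/t0.png')[135:255,195:355]
# side by side 5x -> 800x600 each; stack at 2 x (400x300)*... 
A=cv2.resize(a,None,fx=3.75,fy=3.75,interpolation=cv2.INTER_CUBIC)
cv2.imwrite('pics/c1.png',cv2.resize(a,None,fx=5,fy=5,interpolation=cv2.INTER_CUBIC))
cv2.imwrite('pics/c2.png',cv2.resize(b,None,fx=5,fy=5,interpolation=cv2.INTER_CUBIC))
E
```

```text
(no output)
```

View pics/c1.png

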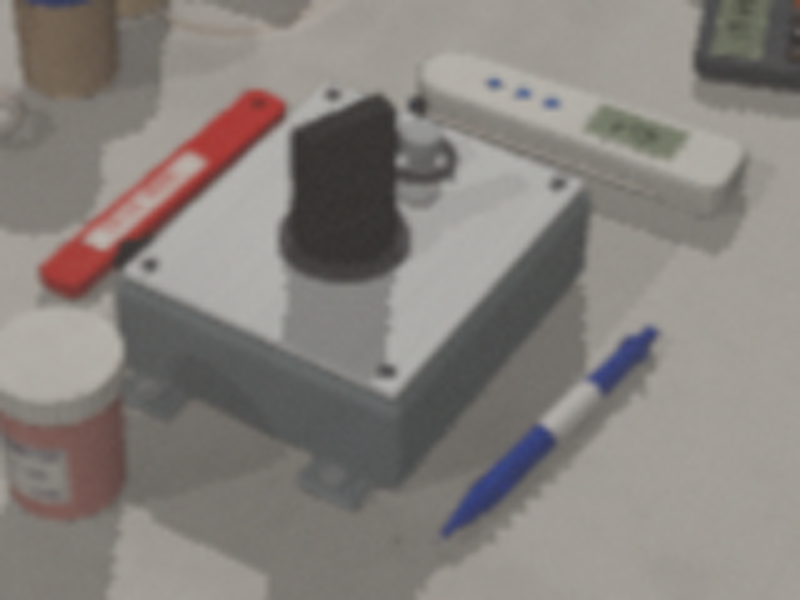

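View pics/c2.png

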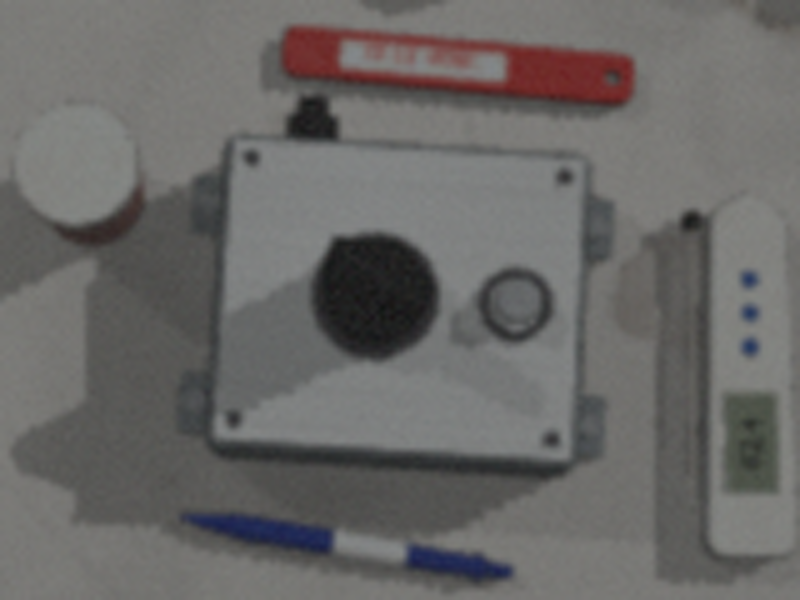

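The scene crop shows the knob bar, with its top from about (293,135) to (393,105), the pin head at about (420,133) and the lid screws at (333,95), (150,265), (387,371) and (558,184). The top crop shows the skirt around (376,296), the pin at (516,298) and the screws at (251,158), (565,176), (232,419) and (551,439). The bar is too dark, so I'll stretch the contrast.

```bash
python3 - <<'E'
from h import *
S=lambda u,v:('s0.png',180+(u+.5)/5-.5,145+(v+.5)/5-.5)
T=lambda u,v:('t0.png',195+(u+.5)/5-.5,135+(v+.5)/5-.5)
n=['BL','BR','FL','FR','pin']
P=[]
for k,a,b in zip(n,[(150,265),(333,95),(387,371),(558,184),(420,133)],[(251,158),(565,176),(232,419),(551,439),(516,298)]):
    p,e=tri(S(*a),T(*b));P.append(p);print(k,p.round(4),np.round(e,4))
yaw=[np.degrees(np.arctan2(*(d[:2][::-1]))) for d in (P[0]-P[2],P[1]-P[3])]+[np.degrees(np.arctan2(-d[0],d[1])) for d in (P[0]-P[1],P[2]-P[3])]
print(yaw, np.mean(P[:4],0))
print('pin on z.066',onz(*T(516,298),.066),onz(*S(420,133),.066))
a=cv2.imread('pics/s0.png')[158:202,230:270];b=cv2.imread('pics/t0.png')[178:210,254:286]
f=lambda x,k:cv2.resize(np.clip((x.astype(float)-15)*4,0,255).astype(np.uint8),(400,440) if k else (400,400),interpolation=cv2.INTER_CUBIC)
o=np.zeros((440,800,3),np.uint8);o[:,:400]=f(a,1);o[:400,400:]=f(b,0);cv2.imwrite('pics/c3.png',o)
E
```

```text
BL [0.6214 0.0219 0.0532] [0.0007 0.0007]
BR [ 0.6155 -0.1039  0.0526] [0.0006 0.0006]
FL [0.5161 0.0275 0.054 ] [0.0005 0.0005]
FR [ 0.5098 -0.098   0.0533] [0.0006 0.0006]
pin [ 0.5636 -0.0831  0.0676] [0.0006 0.0006]
[np.float64(-3.0300474355906277), np.float64(-3.1966150117784355), np.float64(-2.705033992508236), np.float64(-2.9039190874676413)] [ 0.56570313 -0.03813071  0.05326738]
pin on z.066 [ 0.56320443 -0.08347611  0.066     ] [ 0.56514076 -0.08476394  0.066     ]
```

View pics/c3.png

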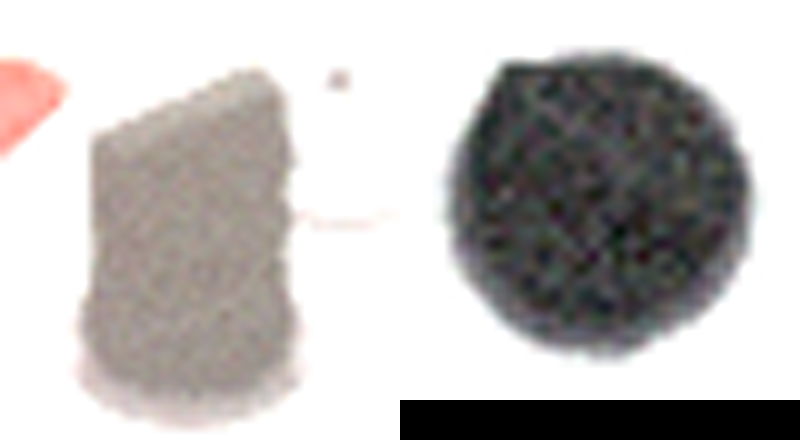

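```bash
python3 - <<'E'
from h import *
S=lambda u,v:('s0.png',230+(u+.5)/10-.5,158+(v+.5)/10-.5)
T=lambda u,v:('t0.png',254+(u-400+.5)/12.5-.5,178+(v+.5)/12.5-.5)
for q in [(92,137),(262,68),(285,92)]: print('S',onz(*S(*q),.109))
for q in [(505,63)]: print('T',onz(*T(*q),.109))
print('axis skirt',onz(*T(600,202),.065),'0.5662,-0.0281')
ax=np.array([.5662,-.0281])
for th in range(-90,90,15):
    c,s=np.cos(np.radians(th)),np.sin(np.radians(th))
    print(th,[tuple((proj('s0.png',[ax[0]+a*c-b*s,ax[1]+a*s+b*c,.109])*10-[2295,1575]).round().astype(int).tolist()) for a,b in((.021,.007),(.021,-.007),(-.021,-.007),(-.021,.007))],
     [tuple(((proj('t0.png',[ax[0]+a*c-b*s,ax[1]+a*s+b*c,.109])-[253.5,177.5])*12.5+[400,0]).round().astype(int).tolist()) for a,b in((.021,.007),(.021,-.007),(-.021,-.007),(-.021,.007))])
print(telemetry.get_state()['contact_force'])
E
```

```text
S [ 0.57891394 -0.01392275  0.109     ]
S [ 0.56228085 -0.04735731  0.109     ]
S [ 0.55505844 -0.04318511  0.109     ]
T [ 0.57769965 -0.01315088  0.109     ]
axis skirt [ 0.56372171 -0.02822978  0.065     ] 0.5662,-0.0281
-90 [(216, 46), (282, 69), (167, 192), (100, 168)] [(746, 96), (746, 189), (463, 186), (465, 93)]
-75 [(185, 44), (258, 56), (199, 194), (124, 181)] [(730, 61), (753, 151), (480, 220), (457, 130)]
-60 [(155, 48), (230, 48), (231, 190), (153, 190)] [(704, 32), (751, 113), (505, 250), (459, 168)]
-45 [(127, 56), (199, 44), (260, 181), (184, 194)] [(672, 11), (738, 77), (537, 272), (471, 205)]
-30 [(103, 68), (169, 46), (284, 168), (216, 192)] [(636, -2), (717, 45), (574, 285), (493, 237)]
-15 [(85, 84), (139, 52), (301, 152), (247, 186)] [(597, -5), (688, 20), (613, 288), (522, 263)]
0 [(74, 102), (113, 62), (311, 133), (273, 175)] [(559, 2), (653, 3), (651, 281), (557, 280)]
15 [(71, 122), (92, 77), (313, 113), (294, 159)] [(524, 18), (615, -5), (686, 264), (595, 288)]
30 [(76, 141), (78, 94), (306, 94), (307, 142)] [(495, 42), (577, -3), (716, 239), (634, 285)]
45 [(90, 159), (71, 113), (292, 77), (313, 122)] [(473, 74), (540, 9), (738, 208), (671, 273)]
60 [(110, 174), (73, 132), (271, 62), (310, 103)] [(460, 110), (508, 30), (751, 172), (703, 252)]
75 [(137, 186), (83, 151), (245, 52), (299, 85)] [(457, 148), (482, 59), (753, 134), (729, 223)]
[-0.29026467 -0.42312602 -0.38764143]
```

The stretched crop puts the bar's top corners at (92,137), (262,68) and (285,92), so the bar points about 64° in world. The axis is near (0.566,-0.028). That agrees with the screws, and the pin sits 56 mm away at (0.5635,-0.083). I'll move above the knob and look with the wrist camera.

Request:
{"method": "carry_out", "body": {"commands": [0.46,0.77,0.04,0.58,-1,0.46,0.77,0.04,0.58,-1,0.46,0.77,0.04,0.58,-1,0.46,0.77,0.04,0.58,-1,0.46,0.77,0.04,0.58,-1,0.46,0.77,0.04,0.58,-1,0.46,0.77,0.04,0.58,-1,0.46,0.77,0.04,0.58,-1], "grip_force": 20}}

```text
time_s: 0.9
tcp_pos: [0.3482, -0.3966, 0.2312]
eef_rot: [180.0, 0.0, -144.1]
contact_force: [0.6, -0.2, -0.1]
gripper_width: 0.0875
```

Request:
{"method": "carry_out", "body": {"commands": [0.46,0.77,0.04,0.58,-1,0.46,0.77,0.04,0.58,-1,0.46,0.77,0.04,0.58,-1,0.46,0.77,0.04,0.58,-1,0.46,0.77,0.04,0.58,-1,0.46,0.77,0.04,0.58,-1,0.46,0.77,0.04,0.58,-1,0.46,0.77,0.04,0.58,-1]}}

```text
time_s: 1.7
tcp_pos: [0.4953, -0.1502, 0.2441]
eef_rot: [180.0, -0.0, -125.5]
contact_force: [1.0, -1.1, 0.2]
gripper_width: 0.0876
```

Request:
{"method": "carry_out", "body": {"commands": [0.46,0.77,0.04,0.58,-1,0.46,0.77,0.04,0.58,-1,0.46,0.77,0.04,0.58,-1,0.46,0.77,0.04,0.58,-1,0,0,0,0,-1,0,0,0,0,-1]}}

```text
time_s: 2.3
tcp_pos: [0.5685, -0.0278, 0.2498]
eef_rot: [179.9, -0.0, -116.2]
contact_force: [-0.4, 0.7, 0.3]
gripper_width: 0.0879
```

```bash
python3 - <<'E'
from h import *
s=snap('wrist','w0.png');print(s['tcp_pos'],s['eef_rot'],s['contact_force'],s['moment'],s['joints'])
im=cv2.imread('pics/w0.png');print(im.mean())
cv2.imwrite('pics/c4.png',np.clip(im*1.5,0,255).astype(np.uint8))
E
```

```text
[ 0.56846166 -0.02779253  0.24982449] [ 1.79930099e+02 -4.96732699e-02 -1.16243820e+02] [-0.40647365  0.67876914  0.30943267] [-0.04547664  0.08574855  0.00572311] [ 1.68868421e+01  9.56314680e+00 -1.01182930e+01 -1.22469127e-02
 -7.04035341e+01 -4.31265761e+01]
131.0589633517795
```

View pics/c4.png

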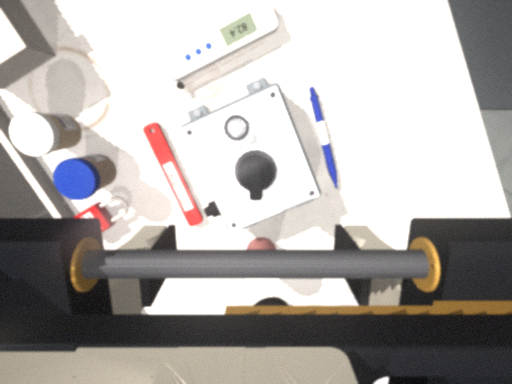

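The wrist view has the knob near (255,172), with the bar along the image's vertical, and the pin at (236,127). I'll take an enlarged crop (view 6).

```bash
python3 - <<'E'
from h import *
im=cv2.imread('pics/w0.png')[110:220,200:300].astype(float)
a=np.clip(im*1.2,0,255).astype(np.uint8);b=np.clip(im*4-20,0,255).astype(np.uint8)
f=lambda x:cv2.resize(x,(400,440),interpolation=cv2.INTER_CUBIC)
cv2.imwrite('pics/c5.png',np.hstack([f(a),f(b)]))
E
```

```text
(no output)
```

View pics/c5.png

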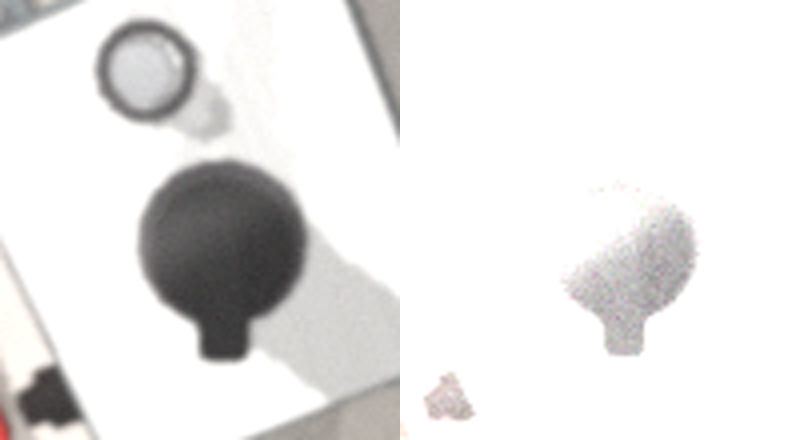

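The bar end has its corners at (202,358) and (248,358) in the 4x crop, the skirt is centred at (222,243) and the pin top is at (146,70).

```bash
python3 - <<'E'
from h import *
W=lambda u,v:('w0.png',200+(u+.5)/4-.5,110+(v+.5)/4-.5)
T=lambda u,v:('t0.png',195+(u+.5)/5-.5,135+(v+.5)/5-.5)
S=lambda u,v:('s0.png',180+(u+.5)/5-.5,145+(v+.5)/5-.5)
print('pin',tri(W(146,70),T(516,298)),tri(W(146,70),S(420,133)),tri(W(146,70),S(420,133),T(516,298)))
print('skirt',onz(*W(222,243),.062), tri(W(222,243),T(376,296)))
a,b=onz(*W(202,358),.109),onz(*W(248,358),.109);print('bar end',a,b,np.linalg.norm(a-b))
m=(a+b)/2; d=b-a; n=np.array([-d[1],d[0],0])/np.linalg.norm(d); 
print('dir',np.degrees(np.arctan2(n[1],n[0])),'axis',m-.021*n,m+.021*n)
print('axis from lid', 'cam',np.linalg.inv(load('w0.png')[1])[:3,3])
E
```

```text
pin (array([ 0.56536299, -0.0842418 ,  0.05377198]), [np.float64(0.0003401489400770233), np.float64(0.00034014894007689846)]) (array([ 0.56475564, -0.08418268,  0.06654169]), [np.float64(7.049405938148017e-05), np.float64(7.049405938164272e-05)]) (array([ 0.56411146, -0.08376885,  0.06683317]), [np.float64(0.00071484600615482), np.float64(0.00048703863738153765), np.float64(0.0010810078332602598)])
skirt [ 0.56762801 -0.03019103  0.062     ] (array([ 0.56740015, -0.02849768,  0.04858053]), [np.float64(0.0014051470461131964), np.float64(0.0014051470461131617)])
bar end [ 0.58192072 -0.01312877  0.109     ] [ 0.57117903 -0.00784036  0.109     ] 0.011972931347933282
dir -116.21222163894346 axis [0.58582552 0.00835588 0.109     ] [ 0.56727423 -0.02932502  0.109     ]
axis from lid cam [ 0.53926867 -0.08945445  0.41541564]
```

Axis ≈ (0.567,-0.029). The jaws are already square to the bar, and the pin top measures 66.5 mm high, which fits the text. I'll descend and grip.

Request:
{"method": "carry_out", "body": {"commands": [-0.04,-0.03,-0.94,0,-1,0,0,-0.94,0,-1,0,0,-0.94,0,-1,0,0,-0.6,0,-1,0,0,-0.34,0,-1,0,0,0,0,-1,0,0,0,0,-1], "grip_force": 20}}

```text
time_s: 3.05
tcp_pos: [0.567, -0.0305, 0.1007]
eef_rot: [-180.0, -0.0, -116.4]
contact_force: [0.6, -0.3, -0.8]
gripper_width: 0.0876
```

Request:
{"method": "carry_out", "body": {"commands": [0,0,0,0,1,0,0,0,0,1,0,0,0,0,1,0,0,0,0,1,0,0,0,0,1,0,0,0,0,1,0,0,0,0,1,0,0,0,0,1]}}

```text
time_s: 3.85
tcp_pos: [0.567, -0.0296, 0.1001]
eef_rot: [180.0, -0.0, -116.3]
contact_force: [-0.4, -0.4, 0.3]
gripper_width: 0.0289
```

```bash
cat > st.py <<'E'
from plant import telemetry
import json,os
s=telemetry.get_state()
print(round(s['time_s'],2),'yaw %.2f'%s['eef_rot'][2],'p',s['tcp_pos'].round(4),'F',s['contact_force'].round(2),'M',s['moment'].round(3),'w %.4f'%s['gripper_width'],'tau6 %.3f'%s['joint_torque'][5])
E
python3 st.py
```

```text
3.85 yaw -116.31 p [ 0.567  -0.0296  0.1001] F [-0.43 -0.45  0.29] M [ 0.017  0.085 -0.007] w 0.0289 tau6 -0.000
```

Request:
{"method": "carry_out", "body": {"commands": [0,0,0,0,1,0,0,0,0,1,0,0,0,0,1,0,0,0,0,1,0,0,0,0,1]}}

```text
time_s: 4.35
tcp_pos: [0.567, -0.0297, 0.1001]
eef_rot: [180.0, -0.0, -116.3]
contact_force: [0.3, -0.4, -1.4]
gripper_width: 0.013
```

```bash
python3 st.py
```

```text
4.35 yaw -116.30 p [ 0.567  -0.0297  0.1001] F [ 0.31 -0.43 -1.41] M [-0.013 -0.059  0.051] w 0.0130 tau6 -0.031
```

Request:
{"method": "carry_out", "body": {"commands": [0,0,0,0.5,1,0,0,0,0,1]}}

```text
time_s: 4.55
tcp_pos: [0.5671, -0.0297, 0.1002]
eef_rot: [-180.0, 0.0, -114.3]
contact_force: [-0.2, 0.2, -0.8]
gripper_width: 0.0126
```

```bash
python3 st.py
```

```text
4.55 yaw -114.29 p [ 0.5671 -0.0297  0.1002] F [-0.24  0.16 -0.77] M [-0.063 -0.137 -0.109] w 0.0126 tau6 0.552
```

Gripped. The moment resists anticlockwise turning as expected. I'll go on in small steps.

Request:
{"method": "carry_out", "body": {"commands": [0,0,0,0.25,1,0,0,0,0.25,1]}}

```text
time_s: 4.75
tcp_pos: [0.5671, -0.0297, 0.1002]
eef_rot: [-180.0, 0.0, -112.3]
contact_force: [0.8, -0.5, -0.5]
gripper_width: 0.0125
```

```bash
python3 st.py
```

```text
4.75 yaw -112.27 p [ 0.5671 -0.0297  0.1002] F [ 0.85 -0.5  -0.46] M [-0.113 -0.272 -0.21 ] w 0.0125 tau6 -0.116
```

Request:
{"method": "carry_out", "body": {"commands": [0,0,0,0.25,1]}}

```text
time_s: 4.85
tcp_pos: [0.5671, -0.0297, 0.1002]
eef_rot: [-180.0, 0.0, -111.3]
contact_force: [1.2, -0.8, -1.8]
gripper_width: 0.0131
```

```bash
python3 st.py
```

```text
4.85 yaw -111.25 p [ 0.5671 -0.0297  0.1002] F [ 1.24 -0.78 -1.78] M [-0.11  -0.254 -0.287] w 0.0131 tau6 -0.023
```

Request:
{"method": "carry_out", "body": {"commands": [0,0,0,0.25,1]}}

```text
time_s: 4.95
tcp_pos: [0.5671, -0.0297, 0.1001]
eef_rot: [-180.0, 0.0, -110.2]
contact_force: [1.5, -1.0, -1.0]
gripper_width: 0.0129
```

```bash
python3 st.py
```

```text
4.95 yaw -110.25 p [ 0.5671 -0.0297  0.1001] F [ 1.48 -1.03 -0.96] M [-0.191 -0.358 -0.33 ] w 0.0129 tau6 0.032
```

Request:
{"method": "carry_out", "body": {"commands": [0,0,0,0.25,1]}}

```text
time_s: 5.05
tcp_pos: [0.5671, -0.0297, 0.1002]
eef_rot: [-180.0, 0.0, -109.2]
contact_force: [1.6, 0.2, -1.7]
gripper_width: 0.013
```

```bash
python3 st.py
```

```text
5.05 yaw -109.24 p [ 0.5671 -0.0297  0.1002] F [ 1.57  0.21 -1.65] M [-0.1   -0.405 -0.322] w 0.0130 tau6 0.071
```

Request:
{"method": "carry_out", "body": {"commands": [0,0,0,0.25,1]}}

```text
time_s: 5.15
tcp_pos: [0.5671, -0.0297, 0.1001]
eef_rot: [-180.0, 0.0, -108.2]
contact_force: [1.6, -0.5, -1.4]
gripper_width: 0.0128
```

```bash
python3 st.py
```

```text
5.15 yaw -108.24 p [ 0.5671 -0.0297  0.1001] F [ 1.63 -0.51 -1.36] M [-0.17  -0.403 -0.34 ] w 0.0128 tau6 0.078
```

Request:
{"method": "carry_out", "body": {"commands": [0,0,0,0.25,1]}}

```text
time_s: 5.25
tcp_pos: [0.5671, -0.0297, 0.1002]
eef_rot: [-180.0, 0.0, -107.2]
contact_force: [0.4, -0.8, -1.8]
gripper_width: 0.0132
```

```bash
python3 st.py
```

```text
5.25 yaw -107.22 p [ 0.5671 -0.0297  0.1002] F [ 0.39 -0.82 -1.81] M [-0.227 -0.559 -0.179] w 0.0132 tau6 -0.108
```

The torque is falling off at 9°, so this was a click and not the stop. I'll go on.

Request:
{"method": "carry_out", "body": {"commands": [0,0,0,0.25,1,0,0,0,0.25,1]}}

```text
time_s: 5.45
tcp_pos: [0.5671, -0.0297, 0.1002]
eef_rot: [-180.0, -0.0, -105.2]
contact_force: [2.8, -0.1, -2.1]
gripper_width: 0.0126
```

```bash
python3 st.py
```

```text
5.45 yaw -105.21 p [ 0.5671 -0.0297  0.1002] F [ 2.83 -0.06 -2.09] M [-0.331 -0.704 -0.113] w 0.0126 tau6 -0.209
```

Request:
{"method": "carry_out", "body": {"commands": [0,0,0,0.25,1,0,0,0,0.25,1]}}

```text
time_s: 5.65
tcp_pos: [0.5672, -0.0297, 0.1002]
eef_rot: [-180.0, -0.0, -103.2]
contact_force: [2.7, -0.9, -2.5]
gripper_width: 0.0126
```

```bash
python3 st.py
```

```text
5.65 yaw -103.21 p [ 0.5672 -0.0297  0.1002] F [ 2.72 -0.93 -2.48] M [-0.394 -0.822  0.036] w 0.0126 tau6 -0.290
```

Request:
{"method": "carry_out", "body": {"commands": [0,0,0,0.25,1,0,0,0,0.25,1]}}

```text
time_s: 5.85
tcp_pos: [0.5672, -0.0297, 0.1002]
eef_rot: [-180.0, 0.0, -101.2]
contact_force: [3.1, -1.2, -1.5]
gripper_width: 0.0127
```

```bash
python3 st.py
```

```text
5.85 yaw -101.21 p [ 0.5672 -0.0297  0.1002] F [ 3.11 -1.2  -1.55] M [-0.433 -1.035  0.097] w 0.0127 tau6 -0.370
```

Request:
{"method": "carry_out", "body": {"commands": [0,0,0,0.25,1,0,0,0,0.25,1,0,0,0,0.25,1,0,0,0,0.25,1]}}

```text
time_s: 6.25
tcp_pos: [0.5672, -0.0297, 0.1002]
eef_rot: [-180.0, 0.0, -97.2]
contact_force: [4.4, -2.2, -2.6]
gripper_width: 0.0125
```

```bash
python3 st.py
```

```text
6.25 yaw -97.23 p [ 0.5672 -0.0297  0.1002] F [ 4.45 -2.22 -2.63] M [-0.542 -1.328  0.102] w 0.0125 tau6 -0.323
```

Request:
{"method": "carry_out", "body": {"commands": [0,0,0,0.25,1,0,0,0,0.25,1]}}

```text
time_s: 6.45
tcp_pos: [0.5672, -0.0297, 0.1002]
eef_rot: [-180.0, 0.0, -95.2]
contact_force: [3.7, -1.1, -3.6]
gripper_width: 0.0127
```

```bash
python3 st.py
```

```text
6.45 yaw -95.23 p [ 0.5672 -0.0297  0.1002] F [ 3.69 -1.13 -3.61] M [-0.573 -1.515 -0.07 ] w 0.0127 tau6 -0.227
```

Request:
{"method": "carry_out", "body": {"commands": [0,0,0,0.25,1,0,0,0,0.25,1]}}

```text
time_s: 6.65
tcp_pos: [0.5672, -0.0297, 0.1002]
eef_rot: [-180.0, 0.0, -93.2]
contact_force: [4.4, -2.1, -2.4]
gripper_width: 0.0127
```

```bash
python3 st.py
```

```text
6.65 yaw -93.24 p [ 0.5672 -0.0297  0.1002] F [ 4.41 -2.1  -2.42] M [-0.612 -1.619 -0.193] w 0.0127 tau6 -0.128
```

Request:
{"method": "carry_out", "body": {"commands": [0,0,0,0.25,1,0,0,0,0.25,1]}}

```text
time_s: 6.85
tcp_pos: [0.5672, -0.0297, 0.1002]
eef_rot: [-180.0, 0.0, -91.2]
contact_force: [5.6, -1.9, -3.0]
gripper_width: 0.0128
```

```bash
python3 st.py
```

```text
6.85 yaw -91.24 p [ 0.5672 -0.0297  0.1002] F [ 5.62 -1.86 -3.02] M [-0.629 -1.791 -0.239] w 0.0128 tau6 -0.029
```

The next click's centre is near yaw -96, so the spacing is about 20°. The side force comes from the tool sitting about 1 mm off the axis along the bar. I'll trim x and go on past this click.

Request:
{"method": "carry_out", "body": {"commands": [0.012,0,0,0.25,1,0,0,0,0.25,1]}}

```text
time_s: 7.05
tcp_pos: [0.5674, -0.0297, 0.1002]
eef_rot: [180.0, 0.0, -89.2]
contact_force: [4.0, -0.6, -2.7]
gripper_width: 0.0125
```

```bash
python3 st.py
```

```text
7.05 yaw -89.24 p [ 0.5674 -0.0297  0.1002] F [ 3.98 -0.63 -2.71] M [-0.542 -1.277 -0.31 ] w 0.0125 tau6 0.053
```

Request:
{"method": "carry_out", "body": {"commands": [0,0,0,0.25,1,0,0,0,0.25,1]}}

```text
time_s: 7.25
tcp_pos: [0.5675, -0.0297, 0.1002]
eef_rot: [180.0, 0.0, -87.2]
contact_force: [2.9, -2.0, -3.4]
gripper_width: 0.0125
```

```bash
python3 st.py
```

```text
7.25 yaw -87.23 p [ 0.5675 -0.0297  0.1002] F [ 2.88 -1.99 -3.43] M [-0.572 -1.288 -0.313] w 0.0125 tau6 0.027
```

Request:
{"method": "carry_out", "body": {"commands": [0.01,0,0,0.25,1,0,0,0,0.25,1]}}

```text
time_s: 7.45
tcp_pos: [0.5676, -0.0298, 0.1001]
eef_rot: [180.0, -0.0, -85.2]
contact_force: [2.9, -1.9, -1.5]
gripper_width: 0.0129
```

```bash
python3 st.py
```

```text
7.45 yaw -85.23 p [ 0.5676 -0.0298  0.1001] F [ 2.94 -1.92 -1.45] M [-0.578 -0.807 -0.374] w 0.0129 tau6 0.069
```

Request:
{"method": "carry_out", "body": {"commands": [0,0,0,0.25,1,0,0,0,0.25,1]}}

```text
time_s: 7.65
tcp_pos: [0.5676, -0.0297, 0.1001]
eef_rot: [180.0, -0.0, -83.2]
contact_force: [2.9, -1.1, -0.8]
gripper_width: 0.0129
```

```bash
python3 st.py
```

```text
7.65 yaw -83.23 p [ 0.5676 -0.0297  0.1001] F [ 2.9  -1.09 -0.78] M [-0.64  -0.675 -0.35 ] w 0.0129 tau6 0.108
```

The torque stays at about 0.35 N m, 13° past the centre. That means either the stop with the grip slipping or something else, so I'll look at the bar in the grip (view 7).

```bash
python3 - <<'E'
from h import *
s=snap('wrist','w1.png');print(s['eef_rot'][2],s['moment'],s['tcp_pos'])
im=cv2.imread('pics/w1.png')
print(proj('w1.png',[.567,-.029,.109]),proj('w1.png',[.567,-.0082,.109]))
a=im[60:340,130:380]
cv2.imwrite('pics/c6.png',cv2.resize(np.clip(a*2.0,0,255).astype(np.uint8),None,fx=2.1,fy=2.1,interpolation=cv2.INTER_CUBIC))
E
python3 st.py
```

```text
-83.23120577113261 [-0.64026776 -0.67456424 -0.35003679] [ 0.56762242 -0.02974368  0.10011219]
[257.96655883 242.62071344] [253.54567342 276.08943243]
7.7 yaw -83.18 p [ 0.5677 -0.0298  0.1001] F [ 1.48 -2.3  -0.72] M [-0.667 -0.648 -0.455] w 0.0130 tau6 0.178
```

View pics/c6.png

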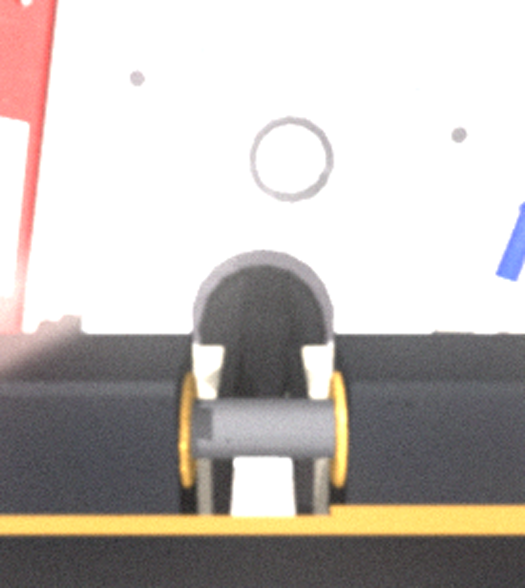

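The bar sits between the fingers, with its near end at about (262,270) to (262,380) in this crop, too dark to judge. I'll stretch that part (view 8).

```bash
python3 - <<'E'
from h import *
im=cv2.imread('pics/w1.png')[175:260,205:305].astype(float)
im=cv2.GaussianBlur(im,(0,0),.6)
a=np.clip((im-8)*5,0,255).astype(np.uint8)
cv2.imwrite('pics/c7.png',cv2.resize(a,(700,595),interpolation=cv2.INTER_CUBIC))
K,M=load('w1.png')
ax=np.array([.567,-.0285])
for th in (77,81,85,89,93,97):
    c,s=np.cos(np.radians(th)),np.sin(np.radians(th))
    print(th,[tuple(((proj('w1.png',[ax[0]+p*c-q*s,ax[1]+p*s+q*c,z])-[204.5,174.5])*7).round().astype(int).tolist()) for p,q,z in((-.021,.007,.109),(-.021,-.007,.109),(-.021,.007,.068),(-.021,-.007,.068),(.021,.007,.109),(.021,-.007,.109))])
E
```

```text
77 [(552, 274), (381, 215), (513, 136), (375, 88), (366, 733), (204, 681)]
81 [(536, 263), (361, 215), (500, 127), (359, 88), (385, 733), (220, 691)]
85 [(519, 253), (341, 217), (486, 119), (343, 90), (404, 731), (236, 700)]
89 [(502, 243), (321, 220), (472, 111), (327, 92), (423, 729), (253, 708)]
93 [(484, 236), (301, 224), (458, 105), (311, 95), (441, 725), (270, 715)]
97 [(465, 229), (282, 230), (442, 99), (295, 100), (459, 720), (288, 721)]
```

View pics/c7.png

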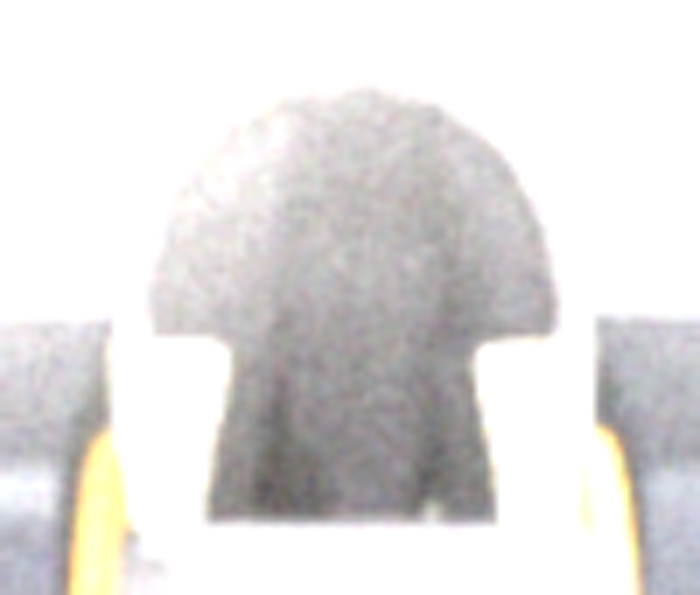

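The bar looks nearly aligned with the jaws. The torque excess is growing the way the stop should, and the reading may lag, so I'll hold still and re-read.

Request:
{"method": "carry_out", "body": {"commands": [0,0,0,0,1]}}

```text
time_s: 7.8
tcp_pos: [0.5677, -0.0297, 0.1002]
eef_rot: [180.0, -0.0, -83.3]
contact_force: [1.6, -2.1, -1.8]
gripper_width: 0.0129
```

```bash
python3 st.py
```

```text
7.8 yaw -83.30 p [ 0.5677 -0.0297  0.1002] F [ 1.63 -2.13 -1.84] M [-0.716 -0.521 -0.4  ] w 0.0129 tau6 0.510
```

Request:
{"method": "carry_out", "body": {"commands": [0,0,0,0,1]}}

```text
time_s: 7.9
tcp_pos: [0.5677, -0.0298, 0.1001]
eef_rot: [180.0, -0.0, -83.3]
contact_force: [1.8, -1.8, -0.0]
gripper_width: 0.0127
```

```bash
python3 st.py
```

```text
7.9 yaw -83.32 p [ 0.5677 -0.0298  0.1001] F [ 1.78 -1.78 -0.04] M [-0.729 -0.421 -0.352] w 0.0127 tau6 0.398
```

Static torque holds at ≈0.38 N m, which is about what the 20 N grip can pass, so the jaws are giving. I'll release so the knob centres itself, then lift and measure its angle.

Request:
{"method": "carry_out", "body": {"commands": [0,0,0,0,0,0,0,0,0,0,0,0,0,0,-0.5,0,0,0,0,-0.5,0,0,0,0,-1,0,0,0.3,0,-1,0,0,0.8,0,-1,0,0,0.9,0,-1]}}

```text
time_s: 8.7
tcp_pos: [0.5672, -0.0299, 0.181]
eef_rot: [179.9, -0.0, -83.3]
contact_force: [1.9, 0.0, 0.3]
gripper_width: 0.0716
```

Request:
{"method": "carry_out", "body": {"commands": [0,0,0.9,0,-1,0,0,0.85,0,-1,0,0,0,0,-1,0,0,0,0,-1]}}

```text
time_s: 9.1
tcp_pos: [0.5682, -0.0295, 0.2518]
eef_rot: [-179.8, 0.0, -83.3]
contact_force: [1.2, 0.2, -0.3]
gripper_width: 0.0873
```

```bash
python3 st.py; cat > bar.py <<'E'
from h import *
import sys
from scipy.ndimage import map_coordinates
# fit knob bar angle (mod 180) by matching the projected dark silhouette
def mask(f,ax,th,shape):
    m=np.zeros(shape,np.uint8);c,s=np.cos(np.radians(th)),np.sin(np.radians(th))
    P=lambda q:(proj(f,q)*16).round().astype(np.int32)
    up=8
    def hull(pts):
        h=cv2.convexHull(np.array([(proj(f,q)-o)*up+up/2 for q in pts],np.float32)).astype(np.int32)
        cv2.fillConvexPoly(m,h,1)
    hull([[ax[0]+p*c-q*s,ax[1]+p*s+q*c,z] for p in(-.021,.021) for q in(-.007,.007) for z in(.067,.109)])
    t=np.linspace(0,2*np.pi,60)
    hull([[ax[0]+.021*np.cos(x),ax[1]+.021*np.sin(x),z] for x in t for z in(.051,.067)])
    return m
def fit(f,ax0,th0,rng):
    global o
    im=np.load('pics/'+f+'.npz')['im'].astype(float).mean(2)
    u,v=proj(f,[*ax0,.09]);o=np.array([int(u)-35,int(v)-35])
    roi=im[o[1]:o[1]+70,o[0]:o[0]+70]
    lid=np.percentile(roi,75);d=(cv2.resize(roi,None,fx=8,fy=8,interpolation=cv2.INTER_CUBIC)<.4*lid).astype(np.uint8)
    n,l,st,ce=cv2.connectedComponentsWithStats(d);k=l[280,280];d=(l==k).astype(np.uint8)
    best=[]
    from scipy.optimize import minimize
    def cost(x):
        return np.sum(mask(f,(x[0]/1e3,x[1]/1e3),x[2],d.shape)!=d)/64
    res=min((minimize(cost,[ax0[0]*1e3,ax0[1]*1e3,t],method='Nelder-Mead',options=dict(initial_simplex=np.array([[ax0[0]*1e3,ax0[1]*1e3,t]]*4)+np.vstack([np.zeros(3),np.diag([2,2,6.])]),xatol=.05,fatol=.2)) for t in np.arange(th0-rng,th0+rng+1,8)),key=lambda r:r.fun)
    m=mask(f,(res.x[0]/1e3,res.x[1]/1e3),res.x[2],d.shape)
    cv2.imwrite('pics/fit_'+f,np.dstack([d*255,m*255,d*0]))
    return res.x.round(2),res.fun,d.sum()/64
if __name__=='__main__':
    f=sys.argv[1]
    if not __import__('os').path.exists('pics/'+f): snap('wrist',f)
    print(f,fit(f,(.567,-.0288),float(sys.argv[2]),24))
E
python3 bar.py w0.png 64; python3 bar.py w2.png 88
```

```text
9.1 yaw -83.31 p [ 0.5682 -0.0295  0.2518] F [ 1.15  0.23 -0.26] M [-0.035  0.165  0.026] w 0.0873 tau6 0.002
w0.png (array([566.93, -29.25,  59.2 ]), np.float64(122.59375), np.float64(1280.484375))
w2.png (array([567.53, -29.6 ,  78.47]), np.float64(93.375), np.float64(1228.34375))
```

```bash
python3 - <<'E'
from h import *
a=cv2.imread('pics/fit_w0.png');b=cv2.imread('pics/fit_w2.png')
im=cv2.imread('pics/w2.png');u,v=proj('w2.png',[.567,-.0288,.09]);o=(int(u)-35,int(v)-35)
c=cv2.resize(im[o[1]:o[1]+70,o[0]:o[0]+70],(400,400),interpolation=cv2.INTER_CUBIC)
print(o)
cv2.imwrite('pics/c8.png',np.hstack([np.vstack([cv2.resize(a,(300,300)),cv2.resize(b,(300,300))])[:600],np.vstack([c,np.zeros((200,400,3),np.uint8)])]))
E
```

```text
(222, 143)
```

View pics/c8.png

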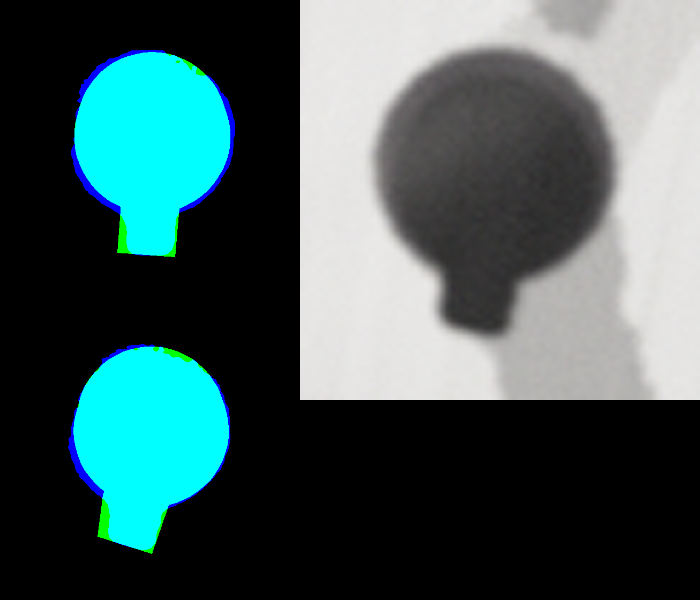

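The release picture shows the bar end with corners at about (440,322) and (506,336). I'll compare them with w0's corners.

```bash
python3 - <<'E'
from h import *
Q=lambda u,v:('w2.png',222+(u-300+.5)*.175-.5,143+(v+.5)*.175-.5)
W=lambda u,v:('w0.png',200+(u+.5)/4-.5,110+(v+.5)/4-.5)
for a,b in ((Q(440,322),Q(506,336)),(W(202,359),W(248,360))):
    p,q=onz(*a,.109),onz(*b,.109);d=q-p;n=np.array([-d[1],d[0]])/np.linalg.norm(d);m=(p+q)[:2]/2
    for ax in ((.567,-.029),(.5666,-.0285)): e=m-ax;print('edge ang',np.degrees(np.arctan2(n[1],n[0]))%180,'center ang',np.degrees(np.arctan2(e[1],e[0])),np.linalg.norm(e),np.linalg.norm(d))
E
```

```text
edge ang 84.31615146529172 center ang 80.55060603866569 0.020577260358752805 0.012400531350759856
edge ang 84.31615146529172 center ang 79.1954728462631 0.02015535256745616 0.012400531350759856
edge ang 62.49260484019649 center ang 62.73978367036658 0.021239134037502116 0.011980227485154343
edge ang 62.49260484019649 center ang 61.143535717053126 0.020986023073687115 0.011980227485154343
```

The bar went from about 63° to 83°, which is one click of about 20°. The 20 N grip is too soft to feel the stop clearly. I'll regrip aligned (tool yaw ≈ -97.2) at 40 N, re-centred on the axis, and probe gently.

Request:
{"method": "carry_out", "body": {"commands": [0,0.033,-0.5,-0.87,-1,0,0,-0.65,-0.87,-1,0,0,-0.8,-0.87,-1,0,0,-0.9,-0.87,-1,0,0,-0.6,0,-1,0,0,-0.3,0,-1,0,0,0,0,0.3,0,0,0,0,0.3], "grip_force": 40}}

```text
time_s: 9.95
tcp_pos: [0.5684, -0.0284, 0.1008]
eef_rot: [-180.0, -0.0, -97.2]
contact_force: [-0.3, 1.1, -0.4]
gripper_width: 0.0765
```

```bash
python3 st.py
```

```text
9.95 yaw -97.20 p [ 0.5684 -0.0284  0.1008] F [-0.32  1.11 -0.39] M [ 0.054  0.067 -0.011] w 0.0765 tau6 0.000
```

Request:
{"method": "carry_out", "body": {"commands": [0,0,0,0,1,0,0,0,0,1,0,0,0,0,1,0,0,0,0,1,0,0,0,0,1,0,0,0,0,1,0,0,0,0,1,0,0,0,0,1]}}

```text
time_s: 10.75
tcp_pos: [0.5678, -0.0284, 0.1001]
eef_rot: [180.0, -0.0, -97.2]
contact_force: [-0.8, -0.3, 0.3]
gripper_width: 0.0133
```

Request:
{"method": "carry_out", "body": {"commands": [0,0,0,0,1,0,0,0,0,1,0,0,0,0,1,0,0,0,0,1,0,0,0,0,1]}}

```text
time_s: 11.25
tcp_pos: [0.5678, -0.0284, 0.1001]
eef_rot: [180.0, -0.0, -97.2]
contact_force: [-0.4, -0.3, 0.8]
gripper_width: 0.0117
```

```bash
python3 st.py
```

```text
11.25 yaw -97.23 p [ 0.5678 -0.0284  0.1001] F [-0.36 -0.3   0.83] M [0.084 0.362 0.041] w 0.0117 tau6 -0.049
```

Request:
{"method": "carry_out", "body": {"commands": [0,0,0,0,1]}}

```text
time_s: 11.35
tcp_pos: [0.5678, -0.0284, 0.1001]
eef_rot: [180.0, -0.0, -97.2]
contact_force: [-0.1, 0.2, 1.5]
gripper_width: 0.0116
```

```bash
python3 st.py
```

```text
11.35 yaw -97.23 p [ 0.5678 -0.0284  0.1001] F [-0.09  0.17  1.51] M [0.085 0.353 0.079] w 0.0116 tau6 -0.049
```

The knob is nearly centred (M≈+0.06, so the centre is about 1° further anticlockwise). I'll probe anticlockwise with a hold row in each step.

Request:
{"method": "carry_out", "body": {"commands": [0,0,0,0.5,1,0,0,0,0.25,1,0,0,0,0,1]}}

```text
time_s: 11.65
tcp_pos: [0.5678, -0.0284, 0.1001]
eef_rot: [180.0, 0.0, -94.2]
contact_force: [-0.9, -0.0, -0.2]
gripper_width: 0.0116
```

```bash
python3 st.py
```

```text
11.65 yaw -94.24 p [ 0.5678 -0.0284  0.1001] F [-0.88 -0.03 -0.19] M [ 0.04   0.288 -0.076] w 0.0116 tau6 0.410
```

Request:
{"method": "carry_out", "body": {"commands": [0,0,0,0.25,1,0,0,0,0.25,1,0,0,0,0,1]}}

```text
time_s: 11.95
tcp_pos: [0.5679, -0.0284, 0.1001]
eef_rot: [180.0, 0.0, -92.2]
contact_force: [-0.4, 1.3, -0.5]
gripper_width: 0.0115
```

```bash
python3 st.py
```

```text
11.95 yaw -92.20 p [ 0.5679 -0.0284  0.1001] F [-0.36  1.3  -0.51] M [ 0.094  0.244 -0.237] w 0.0115 tau6 0.487
```

Request:
{"method": "carry_out", "body": {"commands": [0,0,0,0.25,1,0,0,0,0,1]}}

```text
time_s: 12.15
tcp_pos: [0.5679, -0.0284, 0.1001]
eef_rot: [-180.0, 0.0, -91.2]
contact_force: [-0.7, -0.7, 0.4]
gripper_width: 0.011
```

```bash
python3 st.py
```

```text
12.15 yaw -91.19 p [ 0.5679 -0.0284  0.1001] F [-0.65 -0.68  0.36] M [ 0.054  0.246 -0.324] w 0.0110 tau6 0.507
```

Request:
{"method": "carry_out", "body": {"commands": [0,0,0,0.25,1,0,0,0,0,1]}}

```text
time_s: 12.35
tcp_pos: [0.5691, -0.0284, 0.1017]
eef_rot: [-179.9, -0.0, -90.1]
contact_force: [-1.2, 0.2, 10.0]
gripper_width: 0.0018
```

```bash
python3 st.py
```

```text
12.35 yaw -90.09 p [ 0.5691 -0.0284  0.1017] F [-1.17  0.22  9.95] M [-0.007  0.686 -0.062] w 0.0018 tau6 0.192
```

Request:
{"method": "carry_out", "body": {"commands": [0,0,0,0.25,1,0,0,0,0,1]}}

```text
time_s: 12.55
tcp_pos: [0.5692, -0.0284, 0.1017]
eef_rot: [-179.8, -0.0, -89.1]
contact_force: [-0.5, 0.3, 7.9]
gripper_width: 0.0005
```

```bash
python3 st.py
```

```text
12.55 yaw -89.09 p [ 0.5692 -0.0284  0.1017] F [-0.53  0.32  7.92] M [-0.099  0.538 -0.   ] w 0.0005 tau6 0.221
```

The width collapsed to 0 and Fz rose, so the grip was lost. I'll look (view 10).

```bash
python3 - <<'E'
from h import *
snap('scene','s1.png');snap('wrist','w3.png')
a=cv2.imread('pics/s1.png')[125:225,190:310];b=cv2.imread('pics/w3.png')[170:270,195:315].astype(float)
a=np.clip(a.astype(float)*2,0,255);b=np.clip(b*3,0,255)
f=lambda x:cv2.resize(x.astype(np.uint8),(400,333),interpolation=cv2.INTER_CUBIC)
cv2.imwrite('pics/c9.png',np.hstack([f(a),f(b)]))
E
python3 st.py
```

```text
12.65 yaw -89.12 p [ 0.5692 -0.0284  0.1017] F [-1.03  0.71  7.86] M [-0.134  0.474 -0.027] w 0.0005 tau6 0.035
```

View pics/c9.png

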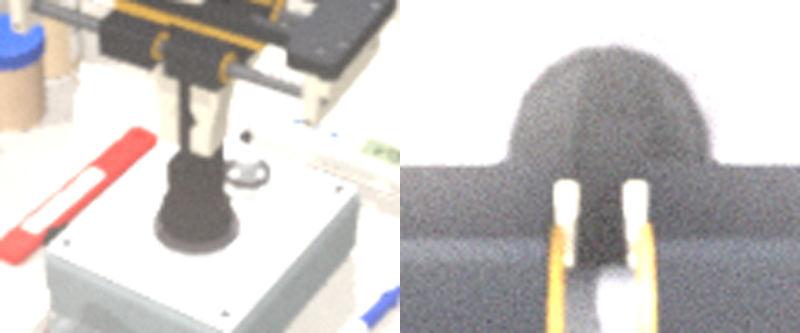

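The fingers are still round the bar but have squeezed through it, so 40 N is too much for this soft contact. I'll open, realign to the centred knob (yaw -96.2) and regrip at 26 N.

Request:
{"method": "carry_out", "body": {"commands": [0,0,0,0,0.3,0,0,0,0,0.3,0,0,0,0,0.3,0,0,0,0,0.3], "grip_force": 26}}

```text
time_s: 13.05
tcp_pos: [0.5676, -0.0283, 0.1001]
eef_rot: [180.0, 0.0, -89.2]
contact_force: [-0.4, -0.0, -0.4]
gripper_width: 0.0267
```

```bash
python3 st.py
```

```text
13.05 yaw -89.21 p [ 0.5676 -0.0283  0.1001] F [-0.39 -0.03 -0.39] M [-0.017  0.135  0.042] w 0.0267 tau6 0.014
```

Request:
{"method": "carry_out", "body": {"commands": [0,0,0,-0.9,0.3,0,0,0,-0.88,0.3,0,0,0,0,0.3]}}

```text
time_s: 13.35
tcp_pos: [0.5667, -0.0285, 0.0993]
eef_rot: [179.9, -0.0, -96.4]
contact_force: [0.8, 0.5, 0.6]
gripper_width: 0.0308
```

```bash
python3 st.py
```

```text
13.35 yaw -96.41 p [ 0.5667 -0.0285  0.0993] F [0.76 0.54 0.64] M [ 0.038  0.04  -0.044] w 0.0308 tau6 -0.897
```

Request:
{"method": "carry_out", "body": {"commands": [0,0,0,0,1,0,0,0,0,1,0,0,0,0,1,0,0,0,0,1,0,0,0,0,1,0,0,0,0,1], "grip_force": 26}}

```text
time_s: 13.95
tcp_pos: [0.5677, -0.0284, 0.1]
eef_rot: [180.0, -0.0, -96.3]
contact_force: [0.6, -0.4, -1.6]
gripper_width: 0.0129
```

```bash
python3 st.py
```

```text
13.95 yaw -96.34 p [ 0.5677 -0.0284  0.1   ] F [ 0.63 -0.38 -1.57] M [-0.034  0.044  0.069] w 0.0129 tau6 -0.030
```

Request:
{"method": "carry_out", "body": {"commands": [0,0,0,0.5,1,0,0,0,0.5,1,0,0,0,0,1]}}

```text
time_s: 14.25
tcp_pos: [0.5678, -0.0284, 0.1]
eef_rot: [180.0, 0.0, -92.3]
contact_force: [1.0, -0.6, -2.0]
gripper_width: 0.0126
```

```bash
python3 st.py
```

```text
14.25 yaw -92.34 p [ 0.5678 -0.0284  0.1   ] F [ 0.98 -0.57 -1.98] M [-0.165 -0.009 -0.164] w 0.0126 tau6 0.719
```

Request:
{"method": "carry_out", "body": {"commands": [0,0,0,0.25,1,0,0,0,0.25,1,0,0,0,0,1]}}

```text
time_s: 14.55
tcp_pos: [0.5678, -0.0284, 0.1]
eef_rot: [180.0, 0.0, -90.3]
contact_force: [0.9, -1.1, -2.7]
gripper_width: 0.0126
```

```bash
python3 st.py
```

```text
14.55 yaw -90.33 p [ 0.5678 -0.0284  0.1   ] F [ 0.88 -1.09 -2.67] M [-0.166 -0.113 -0.334] w 0.0126 tau6 0.560
```

Request:
{"method": "carry_out", "body": {"commands": [0,0,0,0.25,1,0,0,0,0,1]}}

```text
time_s: 14.75
tcp_pos: [0.5678, -0.0284, 0.1001]
eef_rot: [180.0, -0.0, -89.3]
contact_force: [0.7, -0.6, -2.8]
gripper_width: 0.0124
```

```bash
python3 st.py
```

```text
14.75 yaw -89.31 p [ 0.5678 -0.0284  0.1001] F [ 0.71 -0.62 -2.82] M [-0.164 -0.083 -0.35 ] w 0.0124 tau6 0.512
```

Request:
{"method": "carry_out", "body": {"commands": [0,0,0,0.25,1,0,0,0,0,1]}}

```text
time_s: 14.95
tcp_pos: [0.5678, -0.0284, 0.1001]
eef_rot: [180.0, -0.0, -88.3]
contact_force: [-0.8, -0.8, -3.8]
gripper_width: 0.0126
```

```bash
python3 st.py
```

```text
14.95 yaw -88.30 p [ 0.5678 -0.0284  0.1001] F [-0.75 -0.83 -3.76] M [-0.285 -0.07  -0.236] w 0.0126 tau6 0.494
```

Request:
{"method": "carry_out", "body": {"commands": [0,0,0,0,1]}}

```text
time_s: 15.05
tcp_pos: [0.5678, -0.0284, 0.1001]
eef_rot: [180.0, -0.0, -88.3]
contact_force: [0.8, -0.8, -3.6]
gripper_width: 0.0121
```

```bash
python3 st.py
```

```text
15.05 yaw -88.35 p [ 0.5678 -0.0284  0.1001] F [ 0.85 -0.78 -3.59] M [-0.268 -0.088 -0.255] w 0.0121 tau6 0.323
```

Request:
{"method": "carry_out", "body": {"commands": [0,0,0,0.25,1,0,0,0,0,1]}}

```text
time_s: 15.25
tcp_pos: [0.5678, -0.0284, 0.1001]
eef_rot: [180.0, -0.0, -87.3]
contact_force: [-0.3, -1.5, -3.1]
gripper_width: 0.0128
```

```bash
python3 st.py
```

```text
15.25 yaw -87.30 p [ 0.5678 -0.0284  0.1001] F [-0.3  -1.47 -3.14] M [-0.325 -0.082 -0.337] w 0.0128 tau6 0.507
```

Request:
{"method": "carry_out", "body": {"commands": [0,0,0,0.25,1,0,0,0,0,1]}}

```text
time_s: 15.45
tcp_pos: [0.5678, -0.0284, 0.1001]
eef_rot: [180.0, -0.0, -86.3]
contact_force: [0.6, -0.8, -3.8]
gripper_width: 0.0123
```

```bash
python3 st.py
```

```text
15.45 yaw -86.30 p [ 0.5678 -0.0284  0.1001] F [ 0.56 -0.78 -3.85] M [-0.386 -0.069 -0.355] w 0.0123 tau6 0.533
```

Request:
{"method": "carry_out", "body": {"commands": [0,0,0,0.25,1,0,0,0,0.25,1,0,0,0,0,1]}}

```text
time_s: 15.75
tcp_pos: [0.5678, -0.0284, 0.1001]
eef_rot: [180.0, -0.0, -84.3]
contact_force: [0.4, -1.5, -3.8]
gripper_width: 0.0126
```

```bash
python3 st.py
```

```text
15.75 yaw -84.30 p [ 0.5678 -0.0284  0.1001] F [ 0.36 -1.53 -3.85] M [-0.497 -0.003 -0.362] w 0.0126 tau6 0.620
```

Request:
{"method": "carry_out", "body": {"commands": [0,0,0,0.25,1,0,0,0,0,1]}}

```text
time_s: 15.95
tcp_pos: [0.5678, -0.0284, 0.1001]
eef_rot: [180.0, -0.0, -83.3]
contact_force: [0.0, -1.0, -3.6]
gripper_width: 0.0124
```

```bash
python3 st.py
```

```text
15.95 yaw -83.30 p [ 0.5678 -0.0284  0.1001] F [ 0.04 -1.01 -3.55] M [-0.551  0.021 -0.374] w 0.0124 tau6 0.610
```

Request:
{"method": "carry_out", "body": {"commands": [0,0,0,0.25,1,0,0,0,0,1]}}

```text
time_s: 16.15
tcp_pos: [0.5678, -0.0284, 0.1001]
eef_rot: [180.0, -0.0, -82.3]
contact_force: [-0.1, -1.8, -4.3]
gripper_width: 0.0124
```

```bash
python3 st.py
```

```text
16.15 yaw -82.31 p [ 0.5678 -0.0284  0.1001] F [-0.06 -1.82 -4.28] M [-0.637  0.036 -0.376] w 0.0124 tau6 0.635
```

Request:
{"method": "carry_out", "body": {"commands": [0,0,0,0.25,1,0,0,0,0.25,1,0,0,0,0.25,1,0,0,0,0,1]}}

```text
time_s: 16.55
tcp_pos: [0.5691, -0.0279, 0.1018]
eef_rot: [-179.8, -0.0, -79.2]
contact_force: [-2.0, 0.4, 5.7]
gripper_width: 0.0021
```

```bash
python3 st.py
```

```text
16.55 yaw -79.18 p [ 0.5691 -0.0279  0.1018] F [-2.03  0.35  5.71] M [0.06  0.602 0.004] w 0.0021 tau6 0.153
```

Request:
{"method": "carry_out", "body": {"commands": [0,0,0,0.25,1,0,0,0,0.25,1,0,0,0,0,1,0,0,0,0,1]}}

```text
time_s: 16.95
tcp_pos: [0.5694, -0.0279, 0.1018]
eef_rot: [-179.8, -0.0, -77.2]
contact_force: [-0.5, 0.5, 6.0]
gripper_width: 0.0004
```

```bash
python3 st.py
```

```text
16.95 yaw -77.22 p [ 0.5694 -0.0279  0.1018] F [-0.46  0.53  5.99] M [ 0.215  0.538 -0.003] w 0.0004 tau6 0.034
```

```bash
python3 - <<'E'
from h import *
c=lambda p:((proj('s1.png',p)-[190,125])*400/120).round()
for z in (.054,.07,.08,.09,.1,.109): print(z,c([.5675,-.0284,z]))
yaw=np.radians(-89);y=np.array([np.cos(yaw-np.pi/2),np.sin(yaw-np.pi/2),0]);x=np.array([np.cos(yaw),np.sin(yaw),0])
for s in(-.021,.021):
  for w in (-.0095,.0095): print('tip',s,w,c(np.array([.5692,-.0284,.0797])+s*y+w*x))
E
python3 st.py
```

```text
0.054 [194. 222.]
0.07 [194. 201.]
0.08 [194. 187.]
0.09 [194. 173.]
0.1 [194. 159.]
0.109 [194. 146.]
tip -0.021 -0.0095 [151. 184.]
tip -0.021 0.0095 [167. 166.]
tip 0.021 -0.0095 [216. 208.]
tip 0.021 0.0095 [232. 189.]
16.95 yaw -77.22 p [ 0.5694 -0.0279  0.1018] F [-0.46  0.53  5.99] M [ 0.215  0.538 -0.003] w 0.0004 tau6 0.034
```

```bash
python3 - <<'E'
from h import *
snap('scene','s2.png')
a=cv2.imread('pics/s2.png')[110:220,200:300].astype(float)
a=np.clip(a*2.2,0,255).astype(np.uint8)
cv2.imwrite('pics/c10.png',cv2.resize(a,(500,550),interpolation=cv2.INTER_CUBIC))
c=lambda p:((proj('s2.png',p)-[199.5,109.5])*5).round().tolist()
tc=np.array([.5694,-.0279,.1018])
yaw=np.radians(-77.2);y=np.array([np.cos(yaw-np.pi/2),np.sin(yaw-np.pi/2),0]);x=np.array([np.cos(yaw),np.sin(yaw),0])
print('y dir',y)
for dz in (-.022,-.003,.01):
  for s in(-.021,0,.021):
    print(dz,s,c(tc+[0,0,dz]+s*y-.0095*x),c(tc+[0,0,dz]+s*y+.0095*x))
E
```

```text
y dir [-0.97514935 -0.2215485   0.        ]
-0.022 -0.021 [177.0, 363.0] [193.0, 332.0]
-0.022 0 [231.0, 373.0] [246.0, 342.0]
-0.022 0.021 [285.0, 384.0] [299.0, 353.0]
-0.003 -0.021 [176.0, 323.0] [192.0, 292.0]
-0.003 0 [230.0, 334.0] [246.0, 303.0]
-0.003 0.021 [285.0, 344.0] [300.0, 313.0]
0.01 -0.021 [175.0, 295.0] [192.0, 265.0]
0.01 0 [230.0, 306.0] [246.0, 275.0]
0.01 0.021 [286.0, 317.0] [301.0, 286.0]
```

View pics/c10.png

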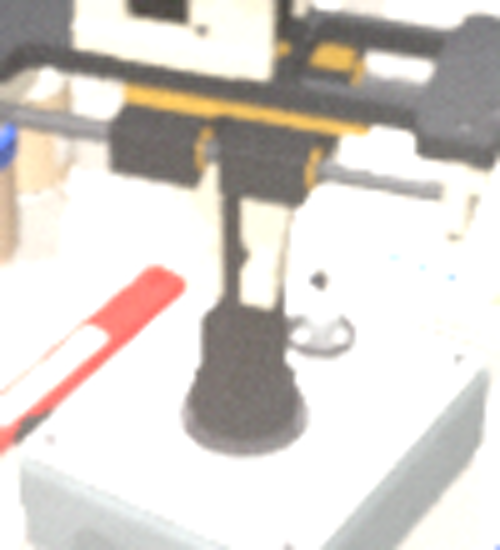

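```bash
python3 - <<'E'
from h import *
tc=np.array([.5677,-.0298,.1001]);yaw=np.radians(-83.2)
y=np.array([np.cos(yaw-np.pi/2),np.sin(yaw-np.pi/2),0]);x=np.array([np.cos(yaw),np.sin(yaw),0])
for dz in(-.022,-.01,0,.01):
  print(dz,[(((proj('w1.png',tc+[0,0,dz]+s*y+w*x)-[204.5,174.5])*7).round().tolist()) for s in(-.007,-.0175,.007,.0175) for w in(.0095,-.0095)])
E
python3 - <<'E'
import sys;sys.path.insert(0,'.')
E
```

```text
-0.022 [[288.0, 233.0], [290.0, 426.0], [174.0, 233.0], [178.0, 426.0], [441.0, 233.0], [438.0, 426.0], [555.0, 233.0], [550.0, 426.0]]
-0.01 [[284.0, 275.0], [286.0, 479.0], [163.0, 275.0], [167.0, 479.0], [446.0, 275.0], [444.0, 479.0], [568.0, 275.0], [562.0, 479.0]]
0 [[281.0, 315.0], [282.0, 528.0], [152.0, 315.0], [158.0, 528.0], [452.0, 315.0], [449.0, 528.0], [580.0, 315.0], [574.0, 528.0]]
0.01 [[277.0, 359.0], [279.0, 583.0], [141.0, 359.0], [147.0, 583.0], [458.0, 359.0], [454.0, 583.0], [593.0, 359.0], [586.0, 583.0]]
```

The black pads blend with the knob, and the pads bit through again at about 0.38 N m. The torque held there for over a second without ever passing to another click, so this is the stop. I want a clearer margin above 4 N, so I'll grip gently off-centre (8 mm along the bar) and add torque by side force, which the wrist reads well.

Request:
{"method": "carry_out", "body": {"commands": [0,0,0,0,0,0,0,0,0,0,0,0,0,0,0,0,0,0,-0.9,0,0,0,0,-0.9,0,0,0,0,-0.9,0,0,0,0,-0.9,0,0.02,0.2,0,-0.97,0], "grip_force": 22}}

```text
time_s: 17.8
tcp_pos: [0.5678, -0.0208, 0.0996]
eef_rot: [179.9, -0.0, -95.8]
contact_force: [-0.9, 0.8, -0.1]
gripper_width: 0.0441
```

```bash
python3 st.py
```

```text
17.8 yaw -95.81 p [ 0.5678 -0.0208  0.0996] F [-0.95  0.82 -0.11] M [ 0.017  0.092 -0.082] w 0.0441 tau6 1.587
```

Request:
{"method": "carry_out", "body": {"commands": [0,0,0,0,1,0,0,0,0,1,0,0,0,0,1,0,0,0,0,1,0,0,0,0,1,0,0,0,0,1,0,0,0,0,1]}}

```text
time_s: 18.5
tcp_pos: [0.5686, -0.0205, 0.1001]
eef_rot: [180.0, -0.0, -95.6]
contact_force: [0.1, -0.4, -0.7]
gripper_width: 0.0125
```

```bash
sed -i '$a ax=[.5678,-.0284];r_=s["tcp_pos"][:2]-ax;F=s["contact_force"];print("knob torque about axis %.3f"%-(s["moment"][2]+r_[0]*F[1]-r_[1]*F[0]))' st.py; python3 st.py
```

```text
18.5 yaw -95.63 p [ 0.5686 -0.0205  0.1001] F [ 0.05 -0.39 -0.73] M [-0.097  0.25  -0.061] w 0.0125 tau6 -0.002
knob torque about axis 0.062
```

Request:
{"method": "carry_out", "body": {"commands": [-0.007,0,0,0.5,1,-0.007,0,0,0.5,1,-0.007,0,0,0.25,1,0,0,0,0,1]}}

```text
time_s: 18.9
tcp_pos: [0.5682, -0.0204, 0.1002]
eef_rot: [-180.0, 0.0, -90.6]
contact_force: [2.8, -1.7, -2.8]
gripper_width: 0.0131
```

```bash
python3 st.py
```

```text
18.9 yaw -90.64 p [ 0.5682 -0.0204  0.1002] F [ 2.76 -1.69 -2.79] M [-0.435 -0.818 -0.279] w 0.0131 tau6 0.560
knob torque about axis 0.301
```

Request:
{"method": "carry_out", "body": {"commands": [-0.02,0,0,0,1,0,0,0,0,1]}}

```text
time_s: 19.1
tcp_pos: [0.5679, -0.0203, 0.1002]
eef_rot: [-179.9, 0.0, -90.7]
contact_force: [5.1, -2.2, -4.1]
gripper_width: 0.0127
```

```bash
python3 st.py
```

```text
19.1 yaw -90.66 p [ 0.5679 -0.0203  0.1002] F [ 5.11 -2.17 -4.13] M [-0.781 -1.854 -0.285] w 0.0127 tau6 0.255
knob torque about axis 0.327
```

Request:
{"method": "carry_out", "body": {"commands": [-0.025,0,0,0,1,-0.025,0,0,0,1,0,0,0,0,1]}}

```text
time_s: 19.4
tcp_pos: [0.5673, -0.0202, 0.1003]
eef_rot: [-179.8, 0.0, -90.6]
contact_force: [10.0, -2.9, -9.9]
gripper_width: 0.0125
```

```bash
python3 st.py
```

```text
19.4 yaw -90.65 p [ 0.5673 -0.0202  0.1003] F [10.   -2.93 -9.9 ] M [-1.38  -3.756 -0.248] w 0.0125 tau6 0.241
knob torque about axis 0.328
```

Request:
{"method": "carry_out", "body": {"commands": [-0.02,0,0,0,1,0,0,0,0,1]}}

```text
time_s: 19.6
tcp_pos: [0.5672, -0.0202, 0.1004]
eef_rot: [-179.7, 0.0, -90.6]
contact_force: [12.8, -3.3, -11.6]
gripper_width: 0.0127
```

```bash
python3 st.py
```

```text
19.6 yaw -90.64 p [ 0.5672 -0.0202  0.1004] F [ 12.8   -3.28 -11.59] M [-1.507 -4.461 -0.256] w 0.0127 tau6 0.237
knob torque about axis 0.360
```

Request:
{"method": "carry_out", "body": {"commands": [-0.02,0,0,0.25,1,-0.005,0,0,0.25,1,0,0,0,0,1]}}

```text
time_s: 19.9
tcp_pos: [0.5645, -0.0198, 0.1017]
eef_rot: [-179.8, 0.0, -88.6]
contact_force: [0.7, 1.5, 7.6]
gripper_width: 0.0008
```

```bash
python3 st.py
```

```text
19.9 yaw -88.56 p [ 0.5645 -0.0198  0.1017] F [0.7  1.5  7.65] M [ 0.563 -0.091 -0.01 ] w 0.0008 tau6 0.220
knob torque about axis 0.021
```

Request:
{"method": "carry_out", "body": {"commands": [-0.01,0,0,0.25,1,0,0,0,0,1]}}

```text
time_s: 20.1
tcp_pos: [0.5643, -0.0198, 0.1017]
eef_rot: [-179.8, 0.0, -87.6]
contact_force: [1.7, 1.1, 6.2]
gripper_width: 0.0
```

```bash
python3 st.py
```

```text
20.1 yaw -87.56 p [ 0.5643 -0.0198  0.1017] F [1.71 1.1  6.23] M [ 0.435 -0.397 -0.057] w 0.0000 tau6 0.218
knob torque about axis 0.076
```

The fingers slide off the top of the bar each time: closed, they rest on it at TCP z≈0.1018 with Fz up. So the tips may reach far less deep than stated. I'll test this by rising, then coming down closed onto the bar top. Tips 22 mm ahead would touch at TCP 0.131.

Request:
{"method": "carry_out", "body": {"commands": [0.1,-0.05,0.5,0,1,0,0,0.75,0,1,0,0,0,0,1]}}

```text
time_s: 20.4
tcp_pos: [0.5689, -0.0221, 0.1541]
eef_rot: [-179.7, 0.0, -87.6]
contact_force: [0.5, 1.6, -0.9]
gripper_width: 0.0003
```

```bash
python3 st.py
```

```text
20.4 yaw -87.59 p [ 0.5689 -0.0221  0.1541] F [ 0.45  1.56 -0.92] M [ 0.074  0.047 -0.03 ] w 0.0003 tau6 0.005
knob torque about axis 0.031
```

Request:
{"method": "carry_out", "body": {"commands": [0,0,-0.3,0,1,0,0,-0.25,0,1,0,0,0,0,1]}}

```text
time_s: 20.7
tcp_pos: [0.5648, -0.0227, 0.1253]
eef_rot: [179.7, -0.0, -87.7]
contact_force: [-1.0, -0.3, 0.0]
gripper_width: 0.0007
```

```bash
python3 st.py
```

```text
20.7 yaw -87.66 p [ 0.5648 -0.0227  0.1253] F [-0.97 -0.32  0.01] M [0.035 0.165 0.007] w 0.0007 tau6 0.001
knob torque about axis -0.014
```

No contact at 0.125, so the tips do not reach 22 mm ahead when shut. I'll check the tips in the open state against w0, where the finger ends appear at about (175,226) and (335,226).

```bash
python3 - <<'E'
from h import *
tc=np.array([.5685,-.0278,.2498]);yaw=np.radians(-116.24)
y=np.array([np.cos(yaw-np.pi/2),np.sin(yaw-np.pi/2),0]);x=np.array([np.cos(yaw),np.sin(yaw),0])
for dz in(-.022,-.01,0,.01,.02):
  print(dz,[proj('w0.png',tc+[0,0,dz]+s*y+w*x).round().tolist() for s in(-.044,-.065,.044,.065) for w in(.0095,-.0095)])
im=np.load('pics/w0.png.npz')['im'].astype(int).mean(2).astype(int)
for u in(150,165,345,360): print(u,im[205:300:4,u].tolist())
print(204+0,im[240,130:200:3].tolist())
E
```

```text
-0.022 [[188.0, 207.0], [189.0, 235.0], [155.0, 207.0], [157.0, 235.0], [325.0, 207.0], [323.0, 235.0], [357.0, 207.0], [355.0, 235.0]]
-0.01 [[183.0, 213.0], [185.0, 242.0], [149.0, 213.0], [151.0, 242.0], [329.0, 213.0], [327.0, 242.0], [364.0, 213.0], [361.0, 242.0]]
0 [[179.0, 218.0], [181.0, 249.0], [143.0, 218.0], [146.0, 249.0], [333.0, 219.0], [331.0, 249.0], [370.0, 219.0], [367.0, 249.0]]
0.01 [[175.0, 225.0], [177.0, 257.0], [136.0, 225.0], [139.0, 257.0], [338.0, 225.0], [335.0, 257.0], [377.0, 225.0], [373.0, 257.0]]
0.02 [[170.0, 232.0], [173.0, 265.0], [129.0, 232.0], [133.0, 265.0], [343.0, 232.0], [340.0, 266.0], [384.0, 232.0], [380.0, 266.0]]
150 [162, 159, 159, 159, 175, 156, 128, 127, 120, 105, 107, 60, 66, 75, 95, 91, 78, 72, 53, 24, 25, 26, 27, 27]
165 [161, 162, 162, 163, 197, 167, 63, 40, 39, 35, 34, 40, 66, 78, 94, 94, 80, 74, 68, 183, 208, 212, 210, 210]
345 [174, 154, 153, 202, 208, 166, 94, 44, 38, 40, 39, 46, 67, 82, 88, 91, 82, 73, 65, 155, 180, 180, 178, 194]
360 [203, 211, 207, 210, 206, 162, 129, 126, 134, 158, 159, 71, 62, 78, 88, 85, 86, 72, 56, 31, 27, 28, 30, 34]
204 [134, 123, 123, 126, 126, 118, 103, 100, 90, 55, 37, 40, 38, 34, 36, 83, 204, 209, 209, 211, 210, 207, 209, 210]
```

```bash
python3 - <<'E'
import cv2,numpy as np
im=cv2.imread('pics/w0.png')[200:320,110:400]
cv2.imwrite('pics/c11.png',cv2.resize(np.clip(im.astype(float)*1.8,0,255).astype(np.uint8),(783,324),interpolation=cv2.INTER_CUBIC))
E
```

```text
(no output)
```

View pics/c11.png

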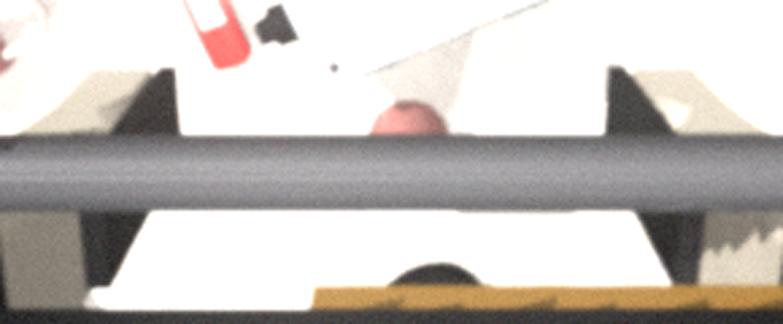

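The pads end flush with the fingers at about (174,224) in w0, which is about 9 mm behind the reported TCP. That matches the contact (tips ≈ TCP + 7 mm), so I had been gripping only the top 2 to 4 mm of the bar. I'll regrip with the TCP 29 mm lower (z≈0.071, tips ≈0.078).

Request:
{"method": "carry_out", "body": {"commands": [0,0,0,0,-0.3,0,0,0,-0.7,-0.3,0,-0.14,0,-0.7,-0.3,0,0,0,-0.68,-0.3,0,0,0,0,-0.3,0,0,0,0,-0.3], "grip_force": 25}}

```text
time_s: 21.3
tcp_pos: [0.5669, -0.028, 0.1281]
eef_rot: [180.0, -0.0, -95.9]
contact_force: [0.9, 0.7, 0.7]
gripper_width: 0.0432
```

```bash
python3 st.py
```

```text
21.3 yaw -95.87 p [ 0.5669 -0.028   0.1281] F [0.94 0.67 0.72] M [0.016 0.071 0.008] w 0.0432 tau6 -0.107
knob torque about axis -0.007
```

Request:
{"method": "carry_out", "body": {"commands": [0.02,-0.01,-0.35,0,-0.3,0,0,-0.35,0,-0.3,0,0,-0.3,0,-0.3,0,0,-0.25,0,-0.3,0,0,-0.17,0,-0.3,0,0,0,0,-0.3,0,0,0,0,-0.3]}}

```text
time_s: 22.0
tcp_pos: [0.5679, -0.0283, 0.0715]
eef_rot: [-180.0, -0.0, -95.9]
contact_force: [0.7, -0.4, -0.5]
gripper_width: 0.0567
```

```bash
python3 st.py
```

```text
22.0 yaw -95.93 p [ 0.5679 -0.0283  0.0715] F [ 0.67 -0.45 -0.48] M [-0.031  0.074 -0.056] w 0.0567 tau6 0.002
knob torque about axis 0.056
```

Request:
{"method": "carry_out", "body": {"commands": [0,0,0,0,1,0,0,0,0,1,0,0,0,0,1,0,0,0,0,1,0,0,0,0,1,0,0,0,0,1,0,0,0,0,1,0,0,0,0,1]}}

```text
time_s: 22.8
tcp_pos: [0.5677, -0.0283, 0.0714]
eef_rot: [-180.0, -0.0, -95.9]
contact_force: [-0.0, 0.0, 0.9]
gripper_width: 0.0141
```

```bash
python3 st.py
```

```text
22.8 yaw -95.94 p [ 0.5677 -0.0283  0.0714] F [-0.03  0.05  0.94] M [0.002 0.006 0.058] w 0.0141 tau6 -0.085
knob torque about axis -0.058
```

Now the grip is proper, with a width of 14.1 mm. I'll feel for the stop.

Request:
{"method": "carry_out", "body": {"commands": [0,0,0,0.5,1,0,0,0,0,1]}}

```text
time_s: 23.0
tcp_pos: [0.5678, -0.0283, 0.0714]
eef_rot: [-180.0, 0.0, -93.9]
contact_force: [0.6, 0.3, 1.3]
gripper_width: 0.014
```

```bash
python3 st.py
```

```text
23.0 yaw -93.95 p [ 0.5678 -0.0283  0.0714] F [0.64 0.3  1.25] M [-0.064 -0.166 -0.264] w 0.0140 tau6 0.736
knob torque about axis 0.264
```

Request:
{"method": "carry_out", "body": {"commands": [0,0,0,0.25,1,0,0,0,0,1]}}

```text
time_s: 23.2
tcp_pos: [0.5678, -0.0284, 0.0714]
eef_rot: [-180.0, 0.0, -92.9]
contact_force: [1.7, 0.7, -0.3]
gripper_width: 0.0138
```

```bash
python3 st.py
```

```text
23.2 yaw -92.94 p [ 0.5678 -0.0284  0.0714] F [ 1.68  0.65 -0.32] M [-0.122 -0.262 -0.358] w 0.0138 tau6 0.492
knob torque about axis 0.358
```

Request:
{"method": "carry_out", "body": {"commands": [0,0,0,0.25,1,0,0,0,0,1]}}

```text
time_s: 23.4
tcp_pos: [0.5678, -0.0284, 0.0714]
eef_rot: [-180.0, 0.0, -91.9]
contact_force: [0.3, 0.1, 0.6]
gripper_width: 0.0139
```

```bash
python3 st.py
```

```text
23.4 yaw -91.90 p [ 0.5678 -0.0284  0.0714] F [0.34 0.13 0.62] M [-0.153 -0.393 -0.305] w 0.0139 tau6 0.455
knob torque about axis 0.305
```

Request:
{"method": "carry_out", "body": {"commands": [0,0,0,0.25,1,0,0,0,0,1]}}

```text
time_s: 23.6
tcp_pos: [0.5678, -0.0284, 0.0714]
eef_rot: [-180.0, -0.0, -90.9]
contact_force: [1.7, -0.7, -0.5]
gripper_width: 0.0139
```

```bash
python3 st.py
```

```text
23.6 yaw -90.90 p [ 0.5678 -0.0284  0.0714] F [ 1.69 -0.71 -0.54] M [-0.282 -0.497 -0.251] w 0.0139 tau6 0.458
knob torque about axis 0.251
```

Request:
{"method": "carry_out", "body": {"commands": [0,0,0,0.25,1,0,0,0,0,1]}}

```text
time_s: 23.8
tcp_pos: [0.5678, -0.0284, 0.0714]
eef_rot: [-180.0, -0.0, -89.9]
contact_force: [2.2, -1.4, 0.6]
gripper_width: 0.0137
```

```bash
python3 st.py
```

```text
23.8 yaw -89.90 p [ 0.5678 -0.0284  0.0714] F [ 2.19 -1.43  0.59] M [-0.338 -0.523 -0.294] w 0.0137 tau6 0.480
knob torque about axis 0.294
```

Request:
{"method": "carry_out", "body": {"commands": [0,0,0,0.25,1,0,0,0,0,1]}}

```text
time_s: 24.0
tcp_pos: [0.5678, -0.0284, 0.0714]
eef_rot: [-180.0, -0.0, -88.9]
contact_force: [2.1, -1.2, 0.1]
gripper_width: 0.014
```

```bash
python3 st.py
```

```text
24.0 yaw -88.90 p [ 0.5678 -0.0284  0.0714] F [ 2.05 -1.19  0.08] M [-0.461 -0.546 -0.341] w 0.0140 tau6 0.512
knob torque about axis 0.341
```

Request:
{"method": "carry_out", "body": {"commands": [0,0,0,0.25,1,0,0,0,0.25,1,0,0,0,0,1]}}

```text
time_s: 24.3
tcp_pos: [0.5677, -0.0284, 0.0714]
eef_rot: [-180.0, -0.0, -86.9]
contact_force: [1.9, -1.6, 0.8]
gripper_width: 0.014
```

```bash
python3 st.py
```

```text
24.3 yaw -86.90 p [ 0.5677 -0.0284  0.0714] F [ 1.91 -1.64  0.77] M [-0.529 -0.682 -0.329] w 0.0140 tau6 0.621
knob torque about axis 0.329
```

Request:
{"method": "carry_out", "body": {"commands": [0,0,0,0.25,1,0,0,0,0.25,1,0,0,0,0,1]}}

```text
time_s: 24.6
tcp_pos: [0.5677, -0.0284, 0.0714]
eef_rot: [-180.0, -0.0, -84.9]
contact_force: [2.2, -1.0, -0.3]
gripper_width: 0.0138
```

```bash
python3 st.py
```

```text
24.6 yaw -84.90 p [ 0.5677 -0.0284  0.0714] F [ 2.23 -1.01 -0.25] M [-0.842 -0.762 -0.486] w 0.0138 tau6 0.720
knob torque about axis 0.486
```

The torque is rising again where a plain click would have fallen to zero (0.33 then 0.49 N m). That is the end stop. I'll hold 0.2 s and turn no further.

Request:
{"method": "carry_out", "body": {"commands": [0,0,0,0,1,0,0,0,0,1]}}

```text
time_s: 24.8
tcp_pos: [0.5677, -0.0284, 0.0714]
eef_rot: [-180.0, -0.0, -85.0]
contact_force: [1.9, -3.1, 0.5]
gripper_width: 0.0138
```

```bash
python3 st.py
```

```text
24.8 yaw -84.96 p [ 0.5677 -0.0284  0.0714] F [ 1.93 -3.06  0.53] M [-0.978 -0.91  -0.443] w 0.0138 tau6 0.466
knob torque about axis 0.442
```

The static torque is 0.44 N m, clearly beyond the click alone and below the 0.65 N m wrench limit. Click 0 is centred near yaw -95.5 with spacing ≈20.3°, so number 4 is near -176.6. I'll turn back clockwise.

Request:
{"method": "carry_out", "body": {"commands": [0,0,0,-0.5,1,0,0,0,-0.95,1,0,0,0,-0.95,1,0,0,0,-0.95,1,0,0,0,-0.95,1,0,0,0,-0.95,1,0,0,0,-0.95,1,0,0,0,-0.95,1]}}

```text
time_s: 25.6
tcp_pos: [0.5676, -0.0283, 0.0714]
eef_rot: [180.0, -0.0, -113.7]
contact_force: [2.5, -2.1, 1.1]
gripper_width: 0.014
```

```bash
python3 st.py
```

```text
25.6 yaw -113.66 p [ 0.5676 -0.0283  0.0714] F [ 2.52 -2.06  1.09] M [-0.643 -0.737 -0.113] w 0.0140 tau6 1.228
knob torque about axis 0.113
```

Request:
{"method": "carry_out", "body": {"commands": [0,0,0,-0.95,1,0,0,0,-0.95,1,0,0,0,-0.95,1,0,0,0,-0.95,1,0,0,0,-0.95,1,0,0,0,-0.95,1,0,0,0,-0.95,1,0,0,0,0,1]}}

```text
time_s: 26.4
tcp_pos: [0.5675, -0.0283, 0.0714]
eef_rot: [180.0, -0.0, -140.2]
contact_force: [1.4, -0.9, 1.0]
gripper_width: 0.014
```

```bash
python3 st.py
```

```text
26.4 yaw -140.15 p [ 0.5675 -0.0283  0.0714] F [ 1.42 -0.9   1.04] M [-0.435 -0.469  0.059] w 0.0140 tau6 -1.036
knob torque about axis -0.059
```

Request:
{"method": "carry_out", "body": {"commands": [0,0,0,-0.9,1,0,0,0,-0.9,1,0,0,0,-0.9,1,0,0,0,-0.9,1,0,0,0,-0.5,1,0,0,0,0,1]}}

```text
time_s: 27.0
tcp_pos: [0.5675, -0.0282, 0.0714]
eef_rot: [180.0, -0.0, -156.4]
contact_force: [1.2, -0.6, 1.4]
gripper_width: 0.0138
```

```bash
python3 st.py
```

```text
27.0 yaw -156.44 p [ 0.5675 -0.0282  0.0714] F [ 1.19 -0.62  1.42] M [-0.248 -0.267  0.162] w 0.0138 tau6 -0.641
knob torque about axis -0.161
```

Request:
{"method": "carry_out", "body": {"commands": [0,0,0,-0.5,1,0,0,0,-0.5,1,0,0,0,0,1]}}

```text
time_s: 27.3
tcp_pos: [0.5675, -0.0282, 0.0714]
eef_rot: [180.0, -0.0, -160.4]
contact_force: [0.6, -0.7, 2.7]
gripper_width: 0.0141
```

```bash
python3 st.py
```

```text
27.3 yaw -160.43 p [ 0.5675 -0.0282  0.0714] F [ 0.56 -0.68  2.66] M [-0.076 -0.164  0.165] w 0.0141 tau6 -0.624
knob torque about axis -0.165
```

Request:
{"method": "carry_out", "body": {"commands": [0,0,0,-0.5,1,0,0,0,-0.5,1,0,0,0,0,1]}}

```text
time_s: 27.6
tcp_pos: [0.5676, -0.0282, 0.0714]
eef_rot: [180.0, -0.0, -164.4]
contact_force: [-0.1, 0.2, 3.3]
gripper_width: 0.0142
```

```bash
python3 st.py
```

```text
27.6 yaw -164.45 p [ 0.5676 -0.0282  0.0714] F [-0.06  0.2   3.32] M [ 0.055 -0.132 -0.02 ] w 0.0142 tau6 -0.491
knob torque about axis 0.020
```

Request:
{"method": "carry_out", "body": {"commands": [0,0,0,-0.5,1,0,0,0,-0.5,1,0,0,0,0,1]}}

```text
time_s: 27.9
tcp_pos: [0.5676, -0.0282, 0.0714]
eef_rot: [180.0, -0.0, -168.5]
contact_force: [-0.2, -0.3, 2.4]
gripper_width: 0.014
```

```bash
python3 st.py
```

```text
27.9 yaw -168.46 p [ 0.5676 -0.0282  0.0714] F [-0.24 -0.29  2.43] M [ 0.191 -0.023 -0.12 ] w 0.0140 tau6 -0.379
knob torque about axis 0.120
```

Request:
{"method": "carry_out", "body": {"commands": [0,0,0,-0.5,1,0,0,0,-0.5,1,0,0,0,0,1]}}

```text
time_s: 28.2
tcp_pos: [0.5676, -0.0282, 0.0714]
eef_rot: [180.0, 0.0, -172.5]
contact_force: [0.6, 0.5, 2.3]
gripper_width: 0.0138
```

```bash
python3 st.py
```

```text
28.2 yaw -172.46 p [ 0.5676 -0.0282  0.0714] F [0.64 0.53 2.32] M [ 0.344 -0.076 -0.2  ] w 0.0138 tau6 -0.271
knob torque about axis 0.200
```

Request:
{"method": "carry_out", "body": {"commands": [0,0,0,-0.4,1,0,0,0,0,1]}}

```text
time_s: 28.4
tcp_pos: [0.5676, -0.0282, 0.0714]
eef_rot: [180.0, 0.0, -174.2]
contact_force: [-0.7, 1.5, 4.1]
gripper_width: 0.0136
```

```bash
python3 st.py
```

```text
28.4 yaw -174.15 p [ 0.5676 -0.0282  0.0714] F [-0.73  1.48  4.1 ] M [ 0.617  0.102 -0.163] w 0.0136 tau6 -0.121
knob torque about axis 0.163
```

Request:
{"method": "carry_out", "body": {"commands": [0,0,0,-0.4,1,0,0,0,0,1]}}

```text
time_s: 28.6
tcp_pos: [0.5676, -0.0282, 0.0714]
eef_rot: [180.0, -0.0, -175.8]
contact_force: [-0.9, 1.6, 4.9]
gripper_width: 0.0139
```

```bash
python3 st.py
```

```text
28.6 yaw -175.79 p [ 0.5676 -0.0282  0.0714] F [-0.87  1.65  4.93] M [ 0.812  0.324 -0.009] w 0.0139 tau6 -0.321
knob torque about axis 0.009
```

The torque is zero at -175.8, so this is the centre of the fourth click (spacing ≈20.1°). I'll release, lift, turn the jaws along x (clear of the knob), shut them and go above the pin.

Request:
{"method": "carry_out", "body": {"commands": [0,0,0,0,0,0,0,0,0,0,0,0,0,0,0,0,0,0,0,0,0,0,0,0,0,0,0,0.4,0,0,0,0,0.7,0,0,0,0,0.7,0,0]}}

```text
time_s: 29.4
tcp_pos: [0.5672, -0.0285, 0.1437]
eef_rot: [-180.0, -0.1, -175.7]
contact_force: [1.5, -0.3, 0.4]
gripper_width: 0.0438
```

Request:
{"method": "carry_out", "body": {"commands": [0,-0.3,0,0.98,1,0,-0.3,0,0.98,1,0,-0.3,0,0.98,1,0,-0.3,0,0.98,1,-0.07,-0.195,0,0.98,1,0,0,0,0.98,1,0,0,0,0.98,1,0,0,0,0.98,1]}}

```text
time_s: 30.2
tcp_pos: [0.5647, -0.0843, 0.1433]
eef_rot: [180.0, -0.0, -144.2]
contact_force: [0.1, -1.0, 0.0]
gripper_width: 0.0004
```

Request:
{"method": "carry_out", "body": {"commands": [0,0,0,0.98,1,0,0,0,0.98,1,0,0,0,0.98,1,0,0,0,0.98,1,0,0,0,0.98,1,0,0,0,0.98,1,0,0,0,0.98,1,0,0,0,0.98,1]}}

```text
time_s: 31.0
tcp_pos: [0.5647, -0.0842, 0.1433]
eef_rot: [180.0, -0.0, -112.9]
contact_force: [0.3, -0.3, 0.9]
gripper_width: 0.0002
```

Request:
{"method": "carry_out", "body": {"commands": [0,0,0,0.98,1,0,0,0,0.98,1,0,0,0,0.98,1,0,0,0,0.98,1,0,0,0,0.98,1,0,0,0,0.98,1,0,0,0,0,1,0,0,0,0,1]}}

```text
time_s: 31.8
tcp_pos: [0.5648, -0.0842, 0.1433]
eef_rot: [180.0, 0.0, -89.6]
contact_force: [0.6, -0.1, 0.4]
gripper_width: 0.0004
```

```bash
python3 st.py; python3 - <<'E'
from h import *
snap('top','t1.png');snap('scene','s3.png')
E
```

```text
31.8 yaw -89.62 p [ 0.5648 -0.0842  0.1433] F [ 0.57 -0.09  0.4 ] M [ 0.024  0.119 -0.051] w 0.0004 tau6 0.156
knob torque about axis 0.019
```

Request:
{"method": "carry_out", "body": {"commands": [0,0,-0.5,0,1,0,0,-0.5,0,1,0,0,-0.3,0,1,0,0,0,0,1]}}

```text
time_s: 32.3
tcp_pos: [0.5637, -0.0843, 0.0897]
eef_rot: [179.8, -0.0, -89.6]
contact_force: [0.7, -0.4, -0.2]
gripper_width: 0.0008
```

```bash
python3 st.py
```

```text
32.3 yaw -89.55 p [ 0.5637 -0.0843  0.0897] F [ 0.73 -0.38 -0.25] M [0.04  0.134 0.015] w 0.0008 tau6 -0.009
knob torque about axis -0.057
```

Request:
{"method": "carry_out", "body": {"commands": [0,0,-0.3,0,1,0,0,-0.3,0,1,0,0,-0.1,0,1,0,0,0,0,1]}}

```text
time_s: 32.7
tcp_pos: [0.5643, -0.0842, 0.0625]
eef_rot: [179.9, -0.0, -89.5]
contact_force: [-1.1, 0.1, 0.4]
gripper_width: 0.0002
```

```bash
python3 st.py
```

```text
32.7 yaw -89.51 p [ 0.5643 -0.0842  0.0625] F [-1.06  0.1   0.38] M [0.003 0.064 0.026] w 0.0002 tau6 -0.001
knob torque about axis 0.033
```

Request:
{"method": "carry_out", "body": {"commands": [0,0,-0.05,0,1,0,0,-0.05,0,1,0,0,0,0,1]}}

```text
time_s: 33.0
tcp_pos: [0.5649, -0.0842, 0.0594]
eef_rot: [-180.0, 0.0, -89.5]
contact_force: [0.1, 0.9, -0.0]
gripper_width: 0.0
```

```bash
python3 st.py
```

```text
33.0 yaw -89.51 p [ 0.5649 -0.0842  0.0594] F [ 0.11  0.9  -0.02] M [ 0.015  0.098 -0.004] w 0.0000 tau6 0.000
knob torque about axis 0.001
```

Request:
{"method": "carry_out", "body": {"commands": [0,0,-0.04,0,1,0,0,-0.04,0,1,0,0,0,0,1]}}

```text
time_s: 33.3
tcp_pos: [0.5651, -0.0842, 0.0562]
eef_rot: [-180.0, -0.0, -89.5]
contact_force: [0.7, 0.0, 1.4]
gripper_width: 0.0002
```

```bash
python3 st.py
```

```text
33.3 yaw -89.51 p [ 0.5651 -0.0842  0.0562] F [0.68 0.03 1.43] M [ 0.036 -0.054 -0.046] w 0.0002 tau6 0.000
knob torque about axis 0.008
```

Request:
{"method": "carry_out", "body": {"commands": [0,0,-0.04,0,1,0,0,-0.04,0,1,0,0,0,0,1]}}

```text
time_s: 33.6
tcp_pos: [0.5649, -0.0841, 0.0528]
eef_rot: [-180.0, -0.0, -89.5]
contact_force: [0.3, -1.2, 0.0]
gripper_width: 0.0004
```

```bash
python3 st.py
```

```text
33.6 yaw -89.51 p [ 0.5649 -0.0841  0.0528] F [ 0.31 -1.18  0.03] M [ 0.035 -0.126  0.002] w 0.0004 tau6 -0.000
knob torque about axis -0.022
```

Request:
{"method": "carry_out", "body": {"commands": [0,0,-0.04,0,1,0,0,-0.03,0,1,0,0,0,0,1]}}

```text
time_s: 33.9
tcp_pos: [0.5648, -0.0842, 0.0499]
eef_rot: [180.0, 0.0, -89.5]
contact_force: [0.4, -0.2, -0.4]
gripper_width: 0.0006
```

```bash
python3 st.py
```

```text
33.9 yaw -89.51 p [ 0.5648 -0.0842  0.0499] F [ 0.38 -0.18 -0.44] M [ 0.039 -0.078  0.008] w 0.0006 tau6 -0.000
knob torque about axis -0.030
```

Request:
{"method": "carry_out", "body": {"commands": [0,0,-0.04,0,1,0,0,-0.04,0,1]}}

```text
time_s: 34.1
tcp_pos: [0.5648, -0.0841, 0.0469]
eef_rot: [180.0, 0.0, -89.5]
contact_force: [0.1, -0.2, 1.5]
gripper_width: 0.0002
```

```bash
python3 st.py
```

```text
34.1 yaw -89.51 p [ 0.5648 -0.0841  0.0469] F [ 0.13 -0.24  1.52] M [0.124 0.085 0.037] w 0.0002 tau6 0.000
knob torque about axis -0.045
```

Request:
{"method": "carry_out", "body": {"commands": [0,0,-0.04,0,1]}}

```text
time_s: 34.2
tcp_pos: [0.5649, -0.0842, 0.0457]
eef_rot: [180.0, -0.0, -89.5]
contact_force: [-6.7, 2.3, 21.5]
gripper_width: 0.0006
```

```bash
python3 st.py
```

```text
34.2 yaw -89.49 p [ 0.5649 -0.0842  0.0457] F [-6.66  2.26 21.49] M [1.237 2.524 0.024] w 0.0006 tau6 0.003
knob torque about axis 0.355
```

Request:
{"method": "carry_out", "body": {"commands": [0,0,-0.03,0,1]}}

```text
time_s: 34.3
tcp_pos: [0.5649, -0.0842, 0.0456]
eef_rot: [-180.0, -0.0, -89.5]
contact_force: [-10.3, 3.2, 28.6]
gripper_width: 0.0004
```

```bash
python3 st.py
```

```text
34.3 yaw -89.47 p [ 0.5649 -0.0842  0.0456] F [-10.32   3.16  28.58] M [ 1.44   3.562 -0.025] w 0.0004 tau6 0.009
knob torque about axis 0.610
```

I hit a hard bottom at TCP 0.0456 (tip ≈0.0525), at 29 N. I'll back off, rise clear and verify the pin height from the images.

Request:
{"method": "carry_out", "body": {"commands": [0,0,0.1,0,1,0,0,0.4,0,1,0,0,0.8,0,1,0,0,0.9,0,1,0,0,0.9,0,1,0,0,0.9,0,1,0,0,0.9,0,1,0,0,0.2,0,1]}}

```text
time_s: 35.1
tcp_pos: [0.5666, -0.0843, 0.2526]
eef_rot: [-179.6, -0.0, -89.5]
contact_force: [-0.1, 0.2, -0.1]
gripper_width: 0.0005
```

Request:
{"method": "carry_out", "body": {"commands": [0,0.4,0,0,1,0,0.7,0,0,1,0,0.4,0,0,1,0,0,0,0,1,0,0,0,0,1]}}

```text
time_s: 35.6
tcp_pos: [0.5645, -0.0236, 0.2472]
eef_rot: [179.9, -0.0, -89.4]
contact_force: [-0.6, 0.5, -0.5]
gripper_width: 0.0002
```

```bash
python3 st.py; python3 - <<'E'
from h import *
s=snap('wrist','w4.png');snap('scene','s4.png');
for z in(.066,.063,.052):
    for f in('s4.png','w4.png'): print(f,z,proj(f,[.5645,-.084,z]).round(1))
# patches: before / after at the pin
for f in('s0.png','s4.png'):
    im=np.load('pics/'+f+'.npz')['im'].astype(float).mean(2)
    print(f);print(im[160:190,256:276].astype(int)[::1])
E
```

```text
35.6 yaw -89.43 p [ 0.5645 -0.0236  0.2472] F [-0.57  0.5  -0.51] M [-0.025  0.112 -0.013] w 0.0002 tau6 -0.071
knob torque about axis 0.012
s4.png 0.066 [263.7 171.5]
w4.png 0.066 [256.1 120.1]
s4.png 0.063 [263.7 172.7]
w4.png 0.063 [256.1 120. ]
s4.png 0.052 [263.5 177. ]
w4.png 0.052 [256.  119.8]
s0.png
[[154 154 154 154 155 155 154 143 150 167 172 174 175 175 175 175 173 173
  174 174]
 [153 153 154 154 156 155 154 137 136 155 165 170 173 175 175 174 174 174
  175 174]
 [149 153 152 153 155 155 153 131 124 136 148 160 167 170 173 174 175 175
  175 175]
 [131 147 153 153 155 153 146 125 112 124 134 142 149 157 165 169 171 174
  175 175]
 [ 92 126 147 154 153 140 118  91  91 112 124 128 131 139 146 151 157 166
  170 174]
 [ 67  85 125 149 153 125  84  67  68  97 118 125 126 127 129 135 140 143
  151 160]
 [ 62  67  92 135 152 123  75  64  67  95 114 121 122 124 125 127 127 128
  133 140]
 [ 58  58  70 123 152 141 109  86  78 108 122 122 123 123 120 123 125 127
  127 129]
 [ 53  53  66 122 158 166 153 124 113 122 130 132 129 125 121 122 125 123
  123 125]
 [ 54  55  66 120 151 156
[... 3618 characters left out ...]
 162 163
  166 171]
 [ 53  54  60  89 120 131 133 125 116 122 125 131 149 159 160 160 161 161
  162 164]
 [ 54  53  58  93 139 157 160 149 139 148 147 151 160 161 162 161 161 161
  162 162]
 [ 55  55  58  93 142 162 164 161 160 159 160 161 162 161 162 161 163 163
  162 162]
 [ 55  53  58  94 143 162 164 163 161 161 162 160 161 161 162 161 163 162
  162 162]
 [ 54  53  57  91 141 161 163 162 162 161 162 162 161 161 162 162 162 162
  162 161]
 [ 53  52  56  78 130 156 162 161 161 161 162 162 161 162 162 162 161 161
  161 161]
 [ 53  53  54  65 104 144 159 162 162 161 161 161 161 162 162 162 161 160
  162 162]
 [ 53  53  54  61  85 131 155 161 161 161 161 161 161 162 161 160 162 162
  161 161]]
```

In the scene camera the pin's bright top moved from rows ~168–173 to ~173–178, about 5 px, and 14 mm would be 5.5 px. I'll refine this, with the lid as the reference.

```bash
python3 - <<'E'
from h import *
g=lambda f:np.load('pics/'+f+'.npz')['im'].astype(float).mean(2)
snap('scene','s5.png');a=g('s0.png');b=(g('s4.png')+g('s5.png'))/2
def rows(im,c,lv,r0,r1):
    p=im[r0:r1,c-1:c+2].mean(1);i=np.where((p[:-1]-lv)*(p[1:]-lv)<0)[0];return (r0+i+(lv-p[i])/(p[i+1]-p[i])).round(2)
for c in(262,263,264,265): print(c,[(rows(a,c,lv,166,176),rows(b,c,lv,171,182)) for lv in(115,125)])
for z in(.066,.052): print([proj('s0.png',[.5645+.009*np.cos(t),-.084+.009*np.sin(t),z]).round(2)[1] for t in np.radians([-57,123])])
# bystanders: difference away from the knob/pin
d=cv2.absdiff(cv2.GaussianBlur(a,(0,0),1.2),cv2.GaussianBlur(b,(0,0),1.2))
for n,(x0,x1,y0,y1) in dict(wand=(186,240,160,206),pot=(175,208,204,252),pen=(265,315,205,255),therm=(262,332,152,192)).items(): print(n,d[y0:y1,x0:x1].max().round(1))
E
python3 bar.py w4.png -2; python3 st.py
```

```text
262 [(array([167.07, 173.5 ]), array([171.42, 173.35, 178.28])), (array([167.35, 172.86]), array([171.2 , 173.62, 177.92]))]
263 [(array([167.6 , 173.76]), array([171.37, 173.21, 178.5 ])), (array([167.86, 173.26]), array([171.14, 173.46, 178.2 ]))]
264 [(array([167.82, 173.79]), array([171.41, 173.17, 178.53])), (array([168.18, 173.36]), array([171.19, 173.43, 178.24]))]
265 [(array([167.62, 173.66]), array([171.49, 173.29, 178.42])), (array([168.14, 173.24]), array([171.28, 173.55, 178.13]))]
[np.float64(168.69), np.float64(174.37)]
[np.float64(174.19), np.float64(179.9)]
wand 88.8
pot 1.2
pen 1.2
therm 43.7
w4.png (array([568.48, -28.58,   4.64]), np.float64(103.84375), np.float64(1180.5625))
35.75 yaw -89.53 p [ 0.5647 -0.0245  0.2477] F [-0.15 -0.57 -0.27] M [-0.032  0.039 -0.006] w 0.0007 tau6 0.003
knob torque about axis 0.003
```

```bash
python3 - <<'E'
from h import *
g=lambda f:cv2.GaussianBlur(np.load('pics/'+f+'.npz')['im'].astype(float).mean(2),(0,0),1.2)
d=cv2.absdiff(g('s0.png'),g('s5.png'))
print(d[160:206,186:232].max(), d[152:192,280:332].max())
r.close_job()
E
```

```text
1.2640162562082935 10.051359617058978
the job is handed in; nothing more can be done
```

The job is handed in, and my last checks indicate it is done: end stop felt, selector at its fourth click, lock pin down, and nothing around the box moved. No verdict was reported.

**End stop:** I turned the knob one click anticlockwise. It then met rising resistance, held at 0.44–0.49 N m, below the 0.65 N m wrench limit. An ordinary click would have faded to zero at that angle.

**Four clicks:** I turned it back clockwise about 80° (clicks about 20° apart). The torque was zero at release, as it should be at a click centre.

**Lock pin:** I pressed it with shut fingers until it bottomed; the wrist read 29 N, under the 40 N limit. In the scene camera its top sank about 5 px, or about 13 mm ±0.5. That is past the required 11 mm and far past the 3 mm where it stops at any other position. The arm ended about 0.25 m up, touching nothing.

**What disagreed or went wrong:**
- **Fingertips:** they sit about 7–9 mm behind the reported TCP, not 22 mm ahead of it. My first grips held only the top few millimetres of the bar and slipped off upward three times, at 0.32–0.38 N m on the last readings before each. I then regripped lower. The force on the stop during those slips was not seen directly.
- **Pin travel:** the images give about 1 mm less than the full 14 mm, which is within what I can measure at that size.
- **Things around the box:** the pot, pen and wand look unchanged. The thermometer area differed slightly in brightness (10 of 255). It may be a shadow; I did not look further, and nothing was felt there.

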